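# Pack the loose cassette in its shaker nest with the right spacer

### The job

The cassette on the shaker needs packing: by trial, find a spacer from the red rack that slides snugly into the gap between the cassette's end wall and the brass spring pad, so that it pushes the pad back a little, and leave it there upright, midway along the pad and fully home on the gap's floor. Never force a spacer that is too thick and do not leave one that is loose; the other two must end hanging in the rack (any pocket), and the things standing around stay where they are.

Things in the scene. Friction and masses are not known exactly. Their poses are not given: they have to be found in the camera images.
- nest: Low white shaker, 240 x 210 x 62 mm, fixed; origin under its centre, z up. Its aluminium platform (top 70 mm high) carries a smooth white cassette (128 mm in x, 86 mm in y) and, across a gap in +y, a polished brass spring pad (62 mm long in x, centred on x = 0) before a blue stop block. Pad and block are no higher than the cassette; the block ends at most 57 mm from the cassette wall.
- gap (a point): Middle of the upper edge of the cassette's upright end wall: x along the edge, y level, into the gap, z up. The wall is 27 mm high, down to the platform (the gap's floor). The free gap from wall to pad at rest is 3.5 to 16.5 mm, other in each run, open at both ends. The pad's upper 13 mm flare 25 degrees away from the gap as a lead-in.
- pad (a joint): How far the spring pad is pushed back (m): 0 at rest, rigid stop at 0.0055. It presses with 4.5 N on leaving rest, 0.25 N more per mm. A spacer up to 5.5 mm thicker than the free gap goes in with a push of 3 to 9 N, then is held by the pad; a thicker one sticks 10 mm or more above home; a thinner one drops in without rubbing, the pad stays at rest, it is loose. Keep pushes under 15 N.
- rack_top (a point): Centre of the top face of the red rack (200 x 76 mm, top 45 mm above the table, fixed): x along its length, y across, z up. Three equal pockets in a row at x = -64, 0 and +64 mm, each 38 mm (x) by 22 mm (y), open below; a spacer hangs in one by its shoulder, blade down, its centre 2.5 mm above this height.
- spacer_thin_mid (a point): Centre of the blue spacer (thin): z up, x along its width, y across. From below: metal blade 8 mm thick (y), 34 mm wide (x), 30 mm high, round lower edge; blue shoulder 48 (x) x 38 (y) x 5 mm; blue grip tab 30 (x) x 12 (y) x 30 mm, its centre 17.5 mm above this point. Blade end 32.5 mm below. 50 to 100 g. Starts in any rack pocket. Home in the gap, this point is 5.5 mm above point gap.
- spacer_middle_mid (a point): Centre of the yellow spacer (middle): z up, x along its width, y across. From below: metal blade 12.5 mm thick (y), 34 mm wide (x), 30 mm high, round lower edge; yellow shoulder 48 (x) x 38 (y) x 5 mm; yellow grip tab 30 (x) x 12 (y) x 30 mm, its centre 17.5 mm above this point. Blade end 32.5 mm below. 50 to 100 g. Starts in any rack pocket. Home in the gap, this point is 5.5 mm above point gap.
- spacer_thick_mid (a point): Centre of the green spacer (thick): z up, x along its width, y across. From below: metal blade 17 mm thick (y), 34 mm wide (x), 30 mm high, round lower edge; green shoulder 48 (x) x 38 (y) x 5 mm; green grip tab 30 (x) x 12 (y) x 30 mm, its centre 17.5 mm above this point. Blade end 32.5 mm below. 50 to 100 g. Starts in any rack pocket. Home in the gap, this point is 5.5 mm above point gap.
- bottle: White bottle, 56 mm across, 120 mm high, beside the work. Origin at the centre of its underside.
- beaker: Clear beaker, 68 mm across, 70 mm high, beside the work. Origin at the centre of its underside.
- tipbox: Blue pipette tip box, 120 x 80 x 57 mm, beside the work. Origin at the centre of its underside.
- jar: Clear jar with orange cap, 52 mm across, 55 mm high, beside the work. Origin at the centre of its underside.
- timer: Small white bench timer, 75 x 62 x 18 mm, beside the work. Origin at the centre of its underside.

How it is judged:
By the outcome, as a careful person would: the job done as asked, in the order asked, and still so for the second after the job is handed in, with the robot touching nothing.
It also fails if it takes over 61 s, if anything falls off the work surface, if the arm or the gripper's body presses on something with over 40 N, if the wrist force passes 120 N, or if a joint passes its speed limit or range.

### The arm

A 7-joint arm with a two-finger parallel gripper is mounted at the origin on the work surface. World frame = base frame: x ahead of the robot, y to its left, z up, the work surface at z = 0. Lengths are in m, angles in rad, forces in N, time in s.
With the tool pointing down it reaches from about 0.425 to 0.925 m from the base axis. Payload 6.8 kg.
Tool frame: the origin (TCP) lies midway between the tips of the shut fingers; the grasp point (between the pads) lies 19 mm behind it; z points along the fingers, y is the direction in which the jaws open and shut (so a half turn about z gives the same grasp; the last joint's range is limited). The gripper opens to 85 mm and grips with 20 to 120 N. Pads are 22 mm wide; open, the fingers measure 114 mm over their backs; the gripper's body (76 mm by 85 mm) begins 54 mm behind the grasp point. The pads swing forward as they close: fully open they stand 13 mm farther back than shut.
Start: joints at [1.034, 0.477, 0.022, 1.555, -0.011, 1.109, -0.083], TCP at [0.281, -0.614, 0.231] pointing down, gripper open.
Joint ranges: [-2.96, 2.96], [-0.34, 2.1], [-1.41, 1.46], [0.24, 2.44], [-1.37, 4.51], [0.17, 1.92], [-2.96, 2.96]. Speed limits (rad/s): [2.39, 2.39, 3.14, 3.14, 3.14, 3.14, 3.14].

### API

Orientations are given as a rotation vector (axis times angle).
In Python, from rig import * gives the robot as it stands.
- The arm moves only by the tool step_arm, never from a script. Its argument "motion" is a list of rows, each an object with "xyz": the shift along the tool's x, y, z each as a share of 0.2 m, from -1 to 1, a list of three; "rotation": the turn, a rotation vector about the tool's x, y, z each as a share of 180 degrees, from -1 to 1, a list of three; "jaw": the opening, from 0 (shut) to 1 (fully open). A call has exactly 5 rows; each row is the pose to reach, as a shift and turn from the pose commanded when the call began, along the tool's axes at that moment, turning the shorter way round; what a row does not reach only later rows make up. A row lasts 1/12 s, in which the tool goes at most 41.7 mm and 7.16 degrees, less where a joint would pass 70% of its speed; a pose out of reach is approached as far as the arm can. A call with a number of a shift or a turn outside -1 to 1 is refused whole. A call with a gripper value outside its range is refused whole. The fingers move at their own pace and stop on an object; the grip force is fixed at half the most. Time passes only in rows, so rows that repeat a pose let the fingers close, or fill a call up. It gives the time, the measured TCP pose, the force and the opening at its end, in the units of the state.
- get_obs(): the state, without advancing time (a new reading comes with each control period).
- grab_frame(name): name is "scene" or "top"; returns a dict with "image" (400x640x3 uint8, red, green, blue), "fov_y" (degrees; the focal length in pixels is half the picture's height over the tangent of half this angle, whatever the lens; pixels are square), "cx", "cy" (the principal point, pixels), "world_to_cam" (4x4, takes a point from world to camera coordinates). Camera axes: x right, y up, looking along -z (the intrinsics and any distortion apply to the point x, -y, -z); pixel columns grow to the right and rows downward; lengths in m; the calibration is good to about 2 mm. A picture is of the moment at which its call begins. There is no depth.
- job_done(): hands the job in, once; it reports no verdict.
Trained networks look in the newest picture that a camera, given by its name, has taken for a name from the list of things; names that differ only in an ending like _2 or _b are one class to them, and where a whole thing is asked for, a point or a joint stands for the part that bears it (a point fixed in the world has none). Each returns a list of dicts, best first, with "score" (0 to 1); they miss things now and then, are a little off and sometimes report something else, mostly with a low value. They report only what shows in the picture. A call takes as long as a camera call.
- masks_of(camera, name): "pixels" (400x640 bool, what is visible of it) and "extent" ([centre column, centre row, width, height] in pixels, round what is visible of it).
- pinpoint(camera, name): "xy" ([column, row] in pixels: a listed point, or the origin of a listed thing).
The state is a dict: "t": time; "q": joint angles; "joint_velocities": joint speeds; "joint_torque": joint torques, N m; "eef_pos": TCP position; "orientation": TCP orientation; "ft_force": force on the tool from outside, world axes, zero at the start; "ft_torque": the same for the moment, N m; "grip_width": finger opening in m.
Only numpy, scipy, OpenCV 4.12 (cv2) and the standard library are available. Lean on these libraries where they do the work, as an engineer would, in place of code of your own. Each camera call takes 0.05 s, during which the arm holds its last target.

## Working session

There is one attempt and no reset: what is moved stays moved. The work goes in short steps, Python scripts to look and compute and a tool call to move; the robot and the scene stay as the last step left them, time stands still between calls to the robot, and variables do not carry over. Pictures are saved under pics/ and viewed, and the job is handed in when it is done.

Besides the shell and the picture viewer there is one more tool, called after "Call:" by a JSON object that holds its "api" and its "payload", one argument or row to a line. step_arm: Moves the arm, as the interface text tells. Shift numbers are shares of 0.2 m and turn numbers shares of 180 degrees, none past 1 either way. Its arguments: {"type":"object","properties":{"motion":{"type":"array","items":{"type":"object","properties":{"xyz":{"type":"array","items":{"type":"number","minimum":-1,"maximum":1}},"rotation":{"type":"array","items":{"type":"number","minimum":-1,"maximum":1}},"jaw":{"type":"number"}}}}},"required":["motion"]}

```bash
ls; mkdir -p pics
python3 - <<'E'
from rig import *
import cv2,numpy as np
o=get_obs()
for k,v in o.items(): print(k,np.round(v,4))
for c in("scene","top"):
    f=grab_frame(c); cv2.imwrite(f"pics/{c}0.png",f["image"][:,:,::-1])
    print(c,f["fov_y"],f["cx"],f["cy"],f["world_to_cam"].round(4).tolist(),[k for k in f if k!="image"])
E
```

```text
pics
t 0.0
q [ 1.0339  0.4778  0.0223  1.5564 -0.0115  1.1093 -0.0831]
joint_velocities [ 0.0007  0.0009  0.0006 -0.0006 -0.0004  0.0003  0.0014]
joint_torque [ 2.00000e-04 -5.96461e+01  1.60800e+00 -2.81204e+01  1.25000e-02
  9.40000e-03 -0.00000e+00]
eef_pos [ 0.2804 -0.6134  0.2303]
orientation [-3.068e+00 -6.681e-01  8.000e-04]
ft_force [-0.0735  0.1881 -0.2416]
ft_torque [-0.015   0.0234  0.0113]
grip_width 0.0854
scene 46.50393271468371 317.00735255759207 195.53876626692497 [[-0.4163, 0.9092, 0.0017, 0.2251], [-0.5162, -0.2379, 0.8228, 0.185], [0.7485, 0.3416, 0.5684, -1.8456], [0.0, 0.0, 0.0, 1.0]] ['fov_y', 'cx', 'cy', 'world_to_cam']
top 44.7439141094905 312.4321853371242 200.999002343354 [[0.023, -0.9997, 0.0, -0.0064], [0.973, 0.0223, 0.2299, -0.53], [-0.2298, -0.0052, 0.9732, -1.2126], [0.0, 0.0, 0.0, 1.0]] ['fov_y', 'cx', 'cy', 'world_to_cam']
```

View pics/scene0.png

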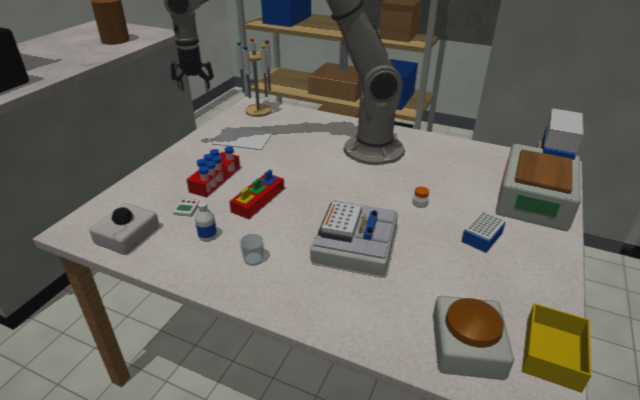

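View pics/top0.png

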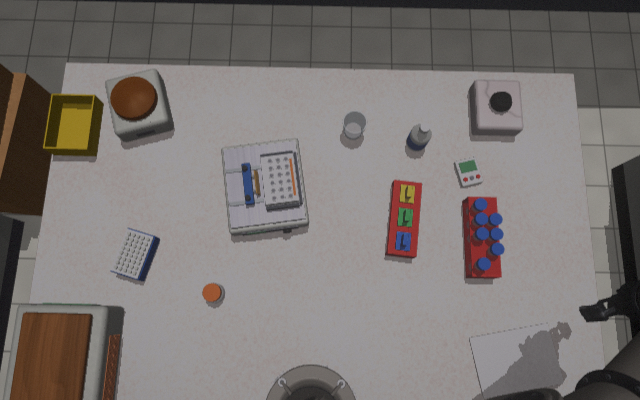

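```bash
cat > h.py <<'E'
from rig import *
import cv2,numpy as np
from scipy.spatial.transform import Rotation as R
def cam(c):
    f=grab_frame(c); F=200/np.tan(np.radians(f["fov_y"]/2)); f["K"]=(F,f["cx"],f["cy"]); return f
def proj(f,p):
    F,cx,cy=f["K"]; M=f["world_to_cam"]; p=np.atleast_2d(p)
    q=p@M[:3,:3].T+M[:3,3]; return np.c_[cx+F*q[:,0]/-q[:,2], cy-F*q[:,1]/-q[:,2]]
def ray(f,uv):
    F,cx,cy=f["K"]; M=f["world_to_cam"]
    d=np.array([(uv[0]-cx)/F,-(uv[1]-cy)/F,-1.]); Rt=M[:3,:3].T
    return -Rt@M[:3,3], Rt@d
def atz(f,uv,z):
    o,d=ray(f,uv); return o+d*(z-o[2])/d[2]
def tri(f1,u1,f2,u2):
    A=[];b=[]
    for f,u in((f1,u1),(f2,u2)):
        o,d=ray(f,u); d=d/np.linalg.norm(d); P=np.eye(3)-np.outer(d,d); A.append(P); b.append(P@o)
    A=np.vstack(A); b=np.hstack(b); x=np.linalg.lstsq(A,b,rcond=None)[0]; return x,np.linalg.norm(A@x-b)
E
python3 - <<'E'
from h import *
fs=cam("scene"); ft=cam("top")
for n in ["gap","rack_top","spacer_thin_mid","spacer_middle_mid","spacer_thick_mid","nest","bottle","beaker","tipbox","jar","timer"]:
    a=pinpoint("scene",n); b=pinpoint("top",n)
    print(n,[(np.round(x["xy"],1).tolist(),round(x["score"],2)) for x in a[:2]],[(np.round(x["xy"],1).tolist(),round(x["score"],2)) for x in b[:2]])
    if a and b:
        x,e=tri(fs,a[0]["xy"],ft,b[0]["xy"]); print("   tri",x.round(4),round(e,4))
E
```

```text
gap [([357.1, 221.9], 0.92)] [([261.9, 178.1], 0.92)]
   tri [0.5806 0.14   0.0897] 0.0031
rack_top [([258.2, 190.5], 0.57)] [([404.9, 218.8], 0.89)]
   tri [ 0.4922 -0.2385  0.0358] 0.0032
spacer_thin_mid [([272.5, 179.3], 0.44), ([258.3, 187.4], 0.43)] [([402.8, 242.6], 0.82)]
   tri [ 0.4253 -0.226   0.0452] 0.0092
spacer_middle_mid [([243.4, 201.3], 0.5)] [([409.7, 192.2], 0.73)]
   tri [ 0.5649 -0.2518  0.0354] 0.0051
spacer_thick_mid [([256.4, 188.7], 0.73), ([257.4, 185.1], 0.49)] [([406.4, 214.6], 0.8), ([405.6, 216.5], 0.52)]
   tri [ 0.5008 -0.2398  0.048 ] 0.004
nest [([355.2, 246.1], 0.93), ([270.1, 179.9], 0.15)] [([261.4, 189.8], 0.66), ([414.9, 140.8], 0.49)]
   tri [ 0.5754  0.1442 -0.003 ] 0.0063
bottle [([205.1, 233.5], 0.82)] [([413.1, 141.1], 0.66)]
   tri [ 0.7248 -0.2782  0.0098] 0.0075
beaker [([251.9, 261.3], 0.76)] [([351.8, 128.9], 0.75), ([402.8, 242.7], 0.72)]
   tri [ 0.7597 -0.1017 -0.0032] 0.0001
tipbox [([484.2, 236.6], 0.61)] [([140.1, 254.9], 0.57)]
   tri [0.3839 0.4716 0.0016] 0.01
jar [([418.3, 204.3], 0.59)] [([215.0, 292.5], 0.73)]
   tri [ 0.2914  0.2564 -0.0031] 0.0019
timer [([203.4, 234.5], 0.63), ([185.0, 208.1], 0.6)] []
```

Run:
```python
from h import *
ft=cam("top")["image"][:,:,::-1]; fs=cam("scene")["image"][:,:,::-1]
cv2.imwrite("pics/a.png",cv2.resize(ft[130:245,210:320],None,fx=5,fy=5,interpolation=cv2.INTER_CUBIC))
cv2.imwrite("pics/b.png",cv2.resize(fs[190:280,300:410],None,fx=6,fy=6,interpolation=cv2.INTER_CUBIC))
cv2.imwrite("pics/c.png",np.hstack([cv2.resize(ft[170:265,375:435],None,fx=6,fy=6,interpolation=cv2.INTER_CUBIC),cv2.resize(fs[160:255,220:293],None,fx=6,fy=6,interpolation=cv2.INTER_CUBIC)]))
```

```text
(no output)
```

View pics/a.png

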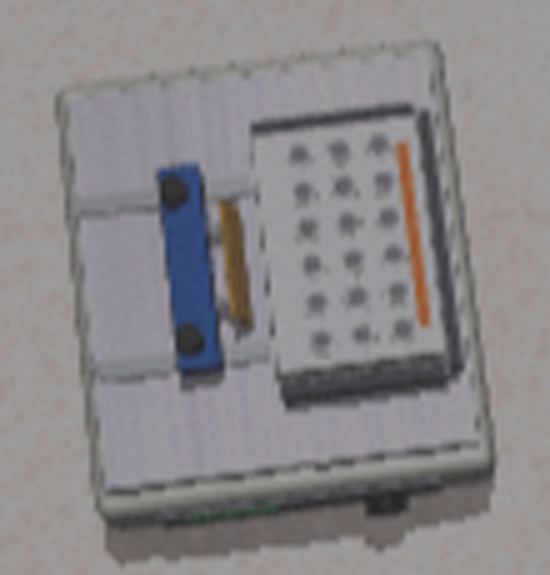

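View pics/b.png

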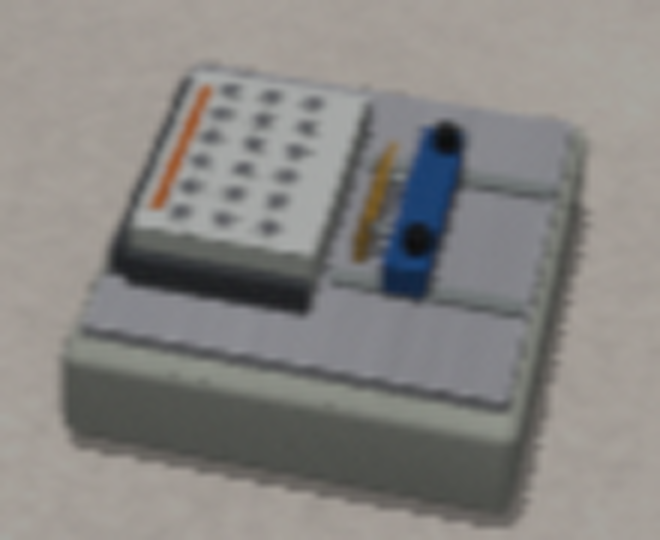

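View pics/c.png

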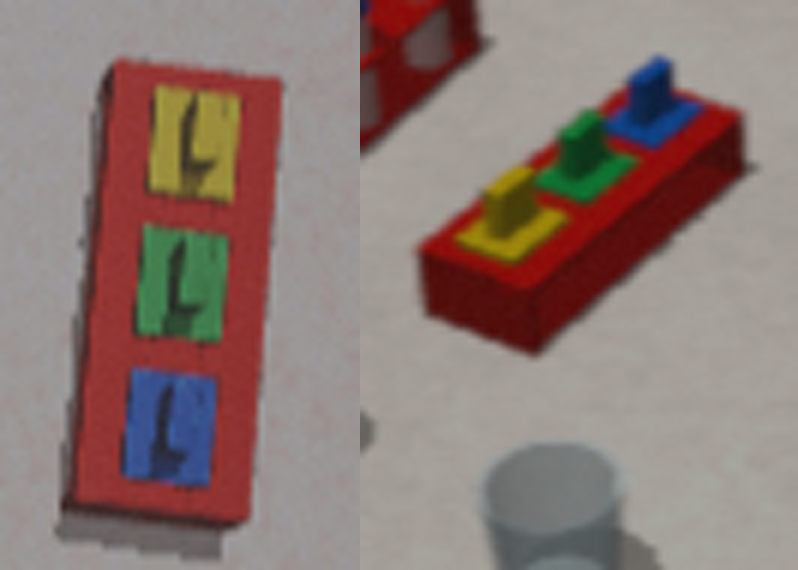

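Run:
```python
from h import *
ft=cam("top")["image"][:,:,::-1]; fs=cam("scene")["image"][:,:,::-1]
def crop(im,x0,y0,x1,y1,k,n):
    c=cv2.resize(im[y0:y1,x0:x1],None,fx=k,fy=k,interpolation=cv2.INTER_CUBIC)
    c=np.clip(c.astype(float)*1.5,0,255).astype(np.uint8)
    for x in range(x0,x1,5): cv2.putText(c,str(x),(int((x-x0+.5)*k),8),0,.3,(0,0,255)); cv2.line(c,(int((x-x0+.5)*k),10),(int((x-x0+.5)*k),16),(0,0,255))
    for y in range(y0,y1,5): cv2.putText(c,str(y),(0,int((y-y0+.5)*k)),0,.3,(0,0,255)); cv2.line(c,(20,int((y-y0+.5)*k)),(26,int((y-y0+.5)*k)),(0,0,255))
    cv2.imwrite(n,c)
crop(ft,238,145,308,217,8,"pics/d.png")
crop(fs,315,195,385,245,11,"pics/e.png")
print(get_obs()["t"])
```

```text
1.5
```

View pics/d.png

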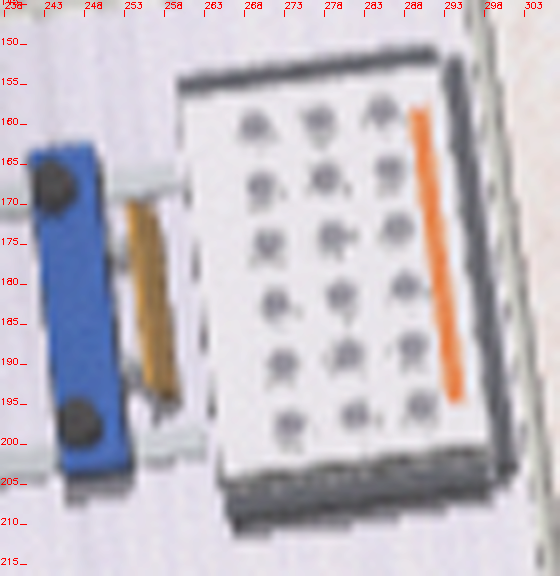

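View pics/e.png

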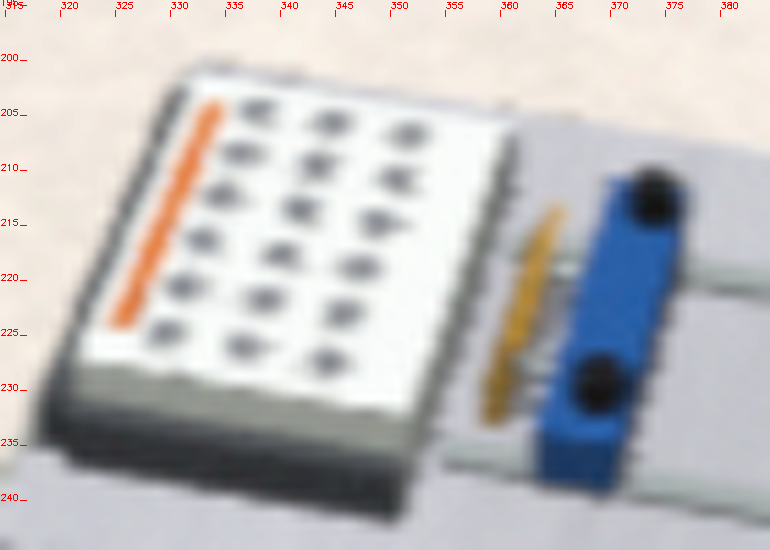

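Run:
```python
from h import *
ft=cam("top"); fs=cam("scene")
for n,f in(("t",ft),("s",fs)): print(n,f["K"],ray(f,(320,200))[0])
T=lambda X,Y:(X/8+238-.5,Y/8+145-.5)
S=lambda X,Y:(X/11+315-.5,Y/11+195-.5)
P={}
for n,a,b in(("+x wall",T(182,93),S(412,415)),("-x wall",T(218,478),S(512,125)),("-x back",T(492,450),S(190,68)),("+x back",T(437,65),S(72,362))):
    print(n,atz(ft,a,.097).round(4),atz(fs,b,.097).round(4),tri(ft,a,fs,b))
```

```text
t (np.float64(485.9112672474988), 312.4321853371242, 200.999002343354) [ 2.37094397e-01 -9.37955257e-04  1.30193156e+00]
s (np.float64(465.4685620939652), 317.00735255759207, 195.53876626692497) [1.5706234  0.46984976 0.89643396]
+x wall [0.6386 0.1442 0.097 ] [0.6374 0.1484 0.097 ] (array([0.63793872, 0.14626506, 0.09680938]), np.float64(0.003067733220017967))
-x wall [0.5104 0.1266 0.097 ] [0.5123 0.1287 0.097 ] (array([0.51049558, 0.12740256, 0.09545923]), np.float64(0.0009207589426700424))
-x back [0.5215 0.0398 0.097 ] [0.524  0.0405 0.097 ] (array([0.52190788, 0.03974161, 0.09542791]), np.float64(0.00014325967847340413))
+x back [0.6501 0.0615 0.097 ] [0.6534 0.0636 0.097 ] (array([0.65075334, 0.06201306, 0.09458087]), np.float64(0.0005905407926188609))
```

Run:
```python
from h import *
from scipy.optimize import least_squares
ft=cam("top"); fs=cam("scene")
T=lambda X,Y:(X/8+238-.5,Y/8+145-.5)
S=lambda X,Y:(X/11+315-.5,Y/11+195-.5)
def fit(L,obs,z,g):
    def res(p,k=None):
        c,s=np.cos(p[2]),np.sin(p[2]); W=np.c_[p[0]+c*L[:,0]-s*L[:,1],p[1]+s*L[:,0]+c*L[:,1],np.full(len(L),z)]
        return np.concatenate([(proj(f,W)-o).ravel() for f,o in obs])
    r=least_squares(res,g); return r.x,r.fun.reshape(-1,2)
L=np.array([[64,0],[-64,0],[-64,-86],[64,-86]])/1e3
to=np.array([T(182,93),T(218,478),T(492,450),T(437,65)]); so=np.array([S(412,415),S(512,125),S(190,68),S(72,362)])
for o in([(ft,to)],[(fs,so)],[(ft,to),(fs,so)]):
    p,r=fit(L,o,.097,[.57,.13,.15]); print("gap",p.round(4),np.degrees(p[2]).round(2),np.abs(r).max().round(2))
    print(r.round(1).tolist())
# rack from pics/c: top crop x0=375,y0=170 k6 ; scene x0=220,y0=160, offset 360
T=lambda X,Y:(X/6+375-.5,Y/6+170-.5)
S=lambda X,Y:((X-360)/6+220-.5,Y/6+160-.5)
# corners top face: a=+x/+y ... 
to=np.array([T(115,62),T(282,80),T(247,522),T(75,505)]) # (+x,+y),(+x,-y),(-x,-y),(-x,+y)
so=np.array([S(532,290),S(422,248),S(650,85),S(745,112)])
L=np.array([[100,38],[100,-38],[-100,-38],[-100,38]])/1e3
for o in([(ft,to)],[(fs,so)],[(ft,to),(fs,so)]):
    p,r=fit(L,o,.045,[.5,-.24,0]); print("rack",p.round(4),np.degrees(p[2]).round(2)); print(r.round(1).tolist())
print(get_obs()["t"])
```

```text
gap [0.5738 0.1355 0.1461] 8.37 0.65
[[-0.3, 0.5], [0.2, -0.1], [-0.5, -0.6], [0.7, 0.2]]
gap [0.5748 0.1378 0.1656] 9.49 0.49
[[-0.1, 0.1], [-0.4, -0.2], [0.3, 0.5], [0.1, -0.3]]
gap [0.5738 0.1364 0.1543] 8.84 0.89
[[-0.8, 0.5], [0.0, -0.1], [-0.7, -0.9], [0.1, -0.1], [-0.7, -0.3], [-0.5, -0.5], [0.4, 0.1], [-0.3, -0.9]]
rack [ 0.4947 -0.2379 -0.1005] -5.76
[[-0.3, -0.2], [0.1, 0.1], [0.4, 0.4], [-0.2, -0.3]]
rack [ 0.4977 -0.2321 -0.1167] -6.69
[[0.1, 0.5], [-0.5, 0.1], [-0.9, -1.2], [1.3, 0.4]]
rack [ 0.4948 -0.2364 -0.1047] -6.0
[[-0.7, -0.3], [-0.3, 0.2], [-0.4, 0.4], [-1.0, -0.5], [-0.1, -0.4], [-0.9, -0.6], [-1.9, -1.9], [0.4, -0.4]]
1.7
```

```bash
cat >> h.py <<'E'
def Rd(yaw): # tool down, tool x at world angle yaw; tool y = at yaw-90
    c,s=np.cos(yaw),np.sin(yaw)
    return np.array([[c,s,0],[s,-c,0],[0,0,-1.]])
def go(p,yaw=None,show=True):
    """share numbers to target TCP p (world) with tool x along world angle yaw (deg, mod 180)"""
    o=get_obs(); C=R.from_rotvec(o["orientation"]).as_matrix()
    cur=np.degrees(np.arctan2(C[1,0],C[0,0]))
    if yaw is None: t=cur
    else: t=cur+((yaw-cur+90)%180-90)
    rv=R.from_matrix(C.T@Rd(np.radians(t))).as_rotvec()
    d=C.T@(np.array(p)-o["eef_pos"])
    print("t",round(float(o["t"]),2),"pos",o["eef_pos"].round(4),"yaw",cur.round(2),"tilt",np.round(C[2],4),"w",round(float(o["grip_width"]),4),"F",o["ft_force"].round(1))
    print("xyz",(d/.2).round(4).tolist(),"rot",(rv/np.pi).round(4).tolist(),"q",o["q"].round(2))
GAP=np.array([.574,.1362,.097]); GY=8.7
RACK=np.array([.495,-.237,.045]); RY=-6.0
def loc(o,yaw,x,y,z):
    a=np.radians(yaw); return o+np.array([np.cos(a)*x-np.sin(a)*y,np.sin(a)*x+np.cos(a)*y,z])
E
python3 - <<'E'
from h import *
ft=cam("top")
for u in((409.7,192.2),(406.4,214.6),(402.8,242.6)): print(atz(ft,u,.0475).round(4))
for x in(.064,0,-.064): print(loc(RACK,RY,x,0,.0025).round(4))
p=loc(RACK,RY,.064,0,.155); print(p); go(p,RY)
E
```

```text
[ 0.5634 -0.2527  0.0475]
[ 0.5022 -0.2426  0.0475]
[ 0.4276 -0.2316  0.0475]
[ 0.5586 -0.2437  0.0475]
[ 0.495  -0.237   0.0475]
[ 0.4314 -0.2303  0.0475]
[ 0.5586494  -0.24368982  0.2       ]
t 1.75 pos [ 0.2807 -0.6139  0.2313] yaw 24.57 tilt [ 0. -0. -1.] w 0.0855 F [ 0.1  0.7 -0.6]
xyz [2.0337, -1.1055, 0.1565] rot [-0.0, 0.0, 0.1698] q [ 1.03  0.48  0.02  1.56 -0.01  1.11 -0.08]
```

Call:
{"api": "step_arm", "payload": {
  "motion": [
    {"xyz": [0.2, -0.11, 0.02], "rotation": [0, 0, 0.035], "jaw": 0.7},
    {"xyz": [0.4, -0.22, 0.03], "rotation": [0, 0, 0.07], "jaw": 0.7},
    {"xyz": [0.6, -0.33, 0.05], "rotation": [0, 0, 0.1], "jaw": 0.7},
    {"xyz": [0.8, -0.44, 0.06], "rotation": [0, 0, 0.135], "jaw": 0.7},
    {"xyz": [1, -0.55, 0.08], "rotation": [0, 0, 0.17], "jaw": 0.7}
  ]
}}

```text
t: 2.17
eef_pos: [0.4056, -0.4456, 0.2171]
orientation: [3.136, -0.174, 0.001]
ft_force: [0.9, -0.0, -0.8]
grip_width: 0.0599
```

Run:
```python
from h import *
go(loc(RACK,RY,.064,0,.085),RY)
```

```text
t 2.17 pos [ 0.4056 -0.4456  0.2171] yaw -6.37 tilt [ 7.e-04  3.e-04 -1.e+00] w 0.0599 F [ 0.9 -0.  -0.8]
xyz [0.6485, -1.0883, 0.4356] rot [0.0001, -0.0002, -0.002] q [ 0.67  0.37  0.07  1.76 -0.03  1.02 -0.93]
```

Call:
{"api": "step_arm", "payload": {
  "motion": [
    {"xyz": [0.13, -0.2, 0.05], "rotation": [0, 0, 0], "jaw": 0.7},
    {"xyz": [0.26, -0.38, 0.1], "rotation": [0, 0, 0], "jaw": 0.7},
    {"xyz": [0.38, -0.56, 0.15], "rotation": [0, 0, 0], "jaw": 0.7},
    {"xyz": [0.5, -0.75, 0.2], "rotation": [0, 0, 0], "jaw": 0.7},
    {"xyz": [0.6, -0.9, 0.25], "rotation": [0, 0, 0], "jaw": 0.7}
  ]
}}

```text
t: 2.58
eef_pos: [0.5357, -0.2894, 0.1705]
orientation: [3.137, -0.165, 0.002]
ft_force: [0.7, 0.1, -0.4]
grip_width: 0.0596
```

Run:
```python
from h import *
go(loc(RACK,RY,.064,0,.055),RY)
```

```text
t 2.58 pos [ 0.5357 -0.2894  0.1705] yaw -6.04 tilt [ 1.1e-03  3.0e-04 -1.0e+00] w 0.0596 F [ 0.7  0.1 -0.4]
xyz [0.0896, -0.2395, 0.3525] rot [0.0001, -0.0003, -0.0002] q [ 0.39  0.43  0.    1.78 -0.    0.93 -1.28]
```

Call:
{"api": "step_arm", "payload": {
  "motion": [
    {"xyz": [0.04, -0.12, 0.08], "rotation": [0, 0, 0], "jaw": 0.7},
    {"xyz": [0.07, -0.2, 0.16], "rotation": [0, 0, 0], "jaw": 0.7},
    {"xyz": [0.085, -0.23, 0.25], "rotation": [0, 0, 0], "jaw": 0.7},
    {"xyz": [0.085, -0.23, 0.3], "rotation": [0, 0, 0], "jaw": 0.7},
    {"xyz": [0.085, -0.23, 0.3], "rotation": [0, 0, 0], "jaw": 0.7}
  ]
}}

```text
t: 3.0
eef_pos: [0.5547, -0.2465, 0.1081]
orientation: [-3.136, 0.164, 0.006]
ft_force: [-0.7, -0.1, 0.2]
grip_width: 0.0598
```

Run:
```python
from h import *
go(loc(RACK,RY,.064,0,.01),RY)
o=get_obs()
fs=cam("scene");ft=cam("top")
for n,f,(a,b,c,d) in(("s",fs,(210,130,300,250)),("t",ft,(360,150,450,270))):
    im=f["image"][:,:,::-1].copy()
    cv2.imwrite(f"pics/g_{n}.png",cv2.resize(im[b:d,a:c],None,fx=4.5,fy=4.5,interpolation=cv2.INTER_CUBIC))
a=cv2.imread("pics/g_s.png");b=cv2.imread("pics/g_t.png");cv2.imwrite("pics/g.png",np.hstack([a[:540,:400],b[:540,:400]]))
```

```text
t 3.0 pos [ 0.5547 -0.2465  0.1081] yaw -5.98 tilt [-4.2e-03 -7.0e-04 -1.0e+00] w 0.0598 F [-0.7 -0.1  0.2]
xyz [0.0195, -0.0157, 0.2653] rot [-0.0002, 0.0013, 0.0001] q [ 0.32  0.51 -0.01  1.82  0.01  0.81 -1.37]
```

View pics/g.png

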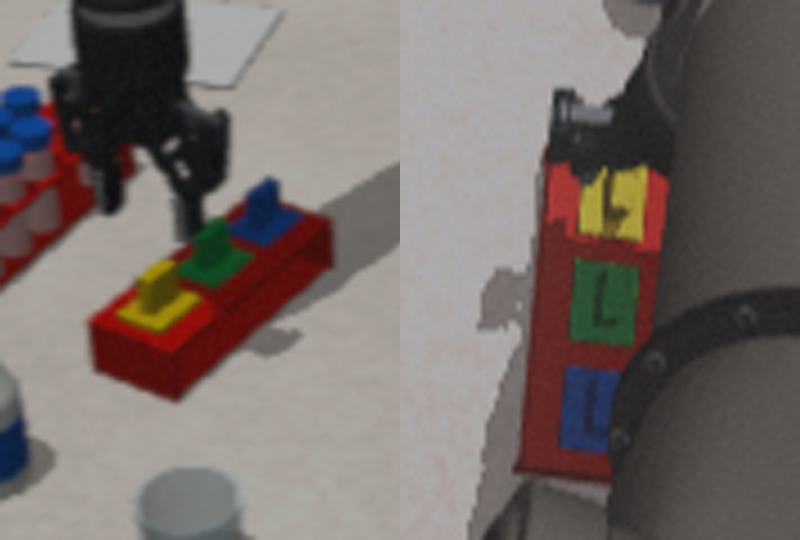

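Call:
{"api": "step_arm", "payload": {
  "motion": [
    {"xyz": [0.01, -0.01, 0.08], "rotation": [0, 0, 0], "jaw": 0.7},
    {"xyz": [0.015, -0.012, 0.15], "rotation": [0, 0, 0], "jaw": 0.7},
    {"xyz": [0.015, -0.012, 0.22], "rotation": [0, 0, 0], "jaw": 0.7},
    {"xyz": [0.015, -0.012, 0.265], "rotation": [0, 0, 0], "jaw": 0.7},
    {"xyz": [0.015, -0.012, 0.265], "rotation": [0, 0, 0], "jaw": 0.7}
  ]
}}

```text
t: 3.52
eef_pos: [0.5583, -0.246, 0.0566]
orientation: [3.137, -0.168, -0.003]
ft_force: [-0.5, 0.0, 0.4]
grip_width: 0.0602
```

Run:
```python
from h import *
go(loc(RACK,RY,.064,0,.0085),RY)
fs=cam("scene")
im=fs["image"][:,:,::-1][130:250,200:310]
cv2.imwrite("pics/h.png",cv2.resize(im,None,fx=5,fy=5,interpolation=cv2.INTER_CUBIC))
```

```text
t 3.52 pos [ 0.5583 -0.246   0.0566] yaw -6.13 tilt [-1.7e-03  1.0e-04 -1.0e+00] w 0.0602 F [-0.5  0.   0.4]
xyz [0.0007, -0.0116, 0.0153] rot [0.0, 0.0005, -0.0007] q [ 0.32  0.58 -0.01  1.84  0.01  0.72 -1.37]
```

View pics/h.png

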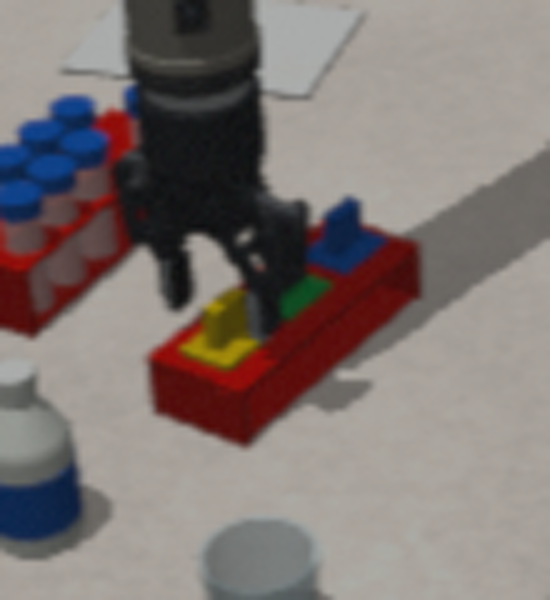

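Run:
```python
from h import *
fs=cam("scene")
for p in ([.5583,-.246,.06],[.5583,-.246,.065]): print(((proj(fs,p)[0]-[200,130]+.5)*5).round(1))
# expected tab corners
for x in(-.015,.015):
  for y in(-.006,.006):
    for z in(.005,.035): print(x,y,z,((proj(fs,loc(RACK,RY,.064+x,y,z))[0]-[200,130]+.5)*5).round(0))
o=get_obs()["eef_pos"]
for s in(-1,1):
  for x in(-.011,.011): print("tip",s,x,((proj(fs,loc(o,RY,x,s*.03,.004))[0]-[200,130]+.5)*5).round(0))
```

```text
[223.8 322.8]
[223.2 316.3]
-0.015 -0.006 0.005 [235. 323.]
-0.015 -0.006 0.035 [231. 284.]
-0.015 0.006 0.005 [250. 328.]
-0.015 0.006 0.035 [246. 289.]
0.015 -0.006 0.005 [206. 346.]
0.015 -0.006 0.035 [201. 306.]
0.015 0.006 0.005 [221. 351.]
0.015 0.006 0.035 [217. 312.]
tip -1 -0.011 [196. 299.]
tip -1 0.011 [174. 316.]
tip 1 -0.011 [271. 326.]
tip 1 0.011 [250. 343.]
```

Call:
{"api": "step_arm", "payload": {
  "motion": [
    {"xyz": [0, -0.008, 0.012], "rotation": [0, 0, 0], "jaw": 0.5},
    {"xyz": [0, -0.008, 0.012], "rotation": [0, 0, 0], "jaw": 0.3},
    {"xyz": [0, -0.008, 0.012], "rotation": [0, 0, 0], "jaw": 0.1},
    {"xyz": [0, -0.008, 0.012], "rotation": [0, 0, 0], "jaw": 0},
    {"xyz": [0, -0.008, 0.012], "rotation": [0, 0, 0], "jaw": 0}
  ]
}}

```text
t: 4.03
eef_pos: [0.5601, -0.2436, 0.0556]
orientation: [3.137, -0.165, 0.002]
ft_force: [-1.5, 1.0, 2.7]
grip_width: 0.0105
```

Call:
{"api": "step_arm", "payload": {
  "motion": [
    {"xyz": [0, 0, 0], "rotation": [0, 0, 0], "jaw": 0},
    {"xyz": [0, 0, 0], "rotation": [0, 0, 0], "jaw": 0},
    {"xyz": [0, 0, -0.01], "rotation": [0, 0, 0], "jaw": 0},
    {"xyz": [0, 0, -0.05], "rotation": [0, 0, 0], "jaw": 0},
    {"xyz": [0, 0, -0.1], "rotation": [0, 0, 0], "jaw": 0}
  ]
}}

```text
t: 4.45
eef_pos: [0.5587, -0.2431, 0.0746]
orientation: [-3.137, 0.165, 0.003]
ft_force: [0.3, -0.3, -0.5]
grip_width: 0.011
```

Run:
```python
from h import *
go(loc(GAP,GY,0,.008,.12),GY)
```

```text
t 4.45 pos [ 0.5587 -0.2431  0.0746] yaw -6.03 tilt [-2.2e-03 -5.0e-04 -1.0e+00] w 0.011 F [ 0.3 -0.3 -0.5]
xyz [-0.1348, -1.9329, -0.7105] rot [-0.0003, 0.0007, -0.0818] q [ 0.32  0.55 -0.01  1.84  0.01  0.75 -1.38]
```

Call:
{"api": "step_arm", "payload": {
  "motion": [
    {"xyz": [0, 0, -0.15], "rotation": [0, 0, 0], "jaw": 0},
    {"xyz": [0, -0.1, -0.3], "rotation": [0, 0, 0], "jaw": 0},
    {"xyz": [-0.02, -0.3, -0.42], "rotation": [0, 0, -0.025], "jaw": 0},
    {"xyz": [-0.05, -0.5, -0.52], "rotation": [0, 0, -0.05], "jaw": 0},
    {"xyz": [-0.07, -0.7, -0.6], "rotation": [0, 0, -0.08], "jaw": 0}
  ]
}}

```text
t: 4.87
eef_pos: [0.5605, -0.1115, 0.1937]
orientation: [3.132, 0.232, 0.003]
ft_force: [0.7, 0.2, -0.1]
grip_width: 0.0109
```

Run:
```python
from h import *
go(loc(GAP,GY,0,.010,.085),GY)
```

```text
t 4.87 pos [ 0.5605 -0.1115  0.1937] yaw 8.48 tilt [ 0.0021  0.0012 -1.    ] w 0.0109 F [ 0.7  0.2 -0.1]
xyz [0.2492, -1.265, 0.0575] rot [0.0004, -0.0007, -0.0012] q [ 0.17  0.35 -0.1   1.84  0.04  0.95 -1.37]
```

Call:
{"api": "step_arm", "payload": {
  "motion": [
    {"xyz": [0.05, -0.2, 0], "rotation": [0, 0, 0], "jaw": 0},
    {"xyz": [0.1, -0.4, 0], "rotation": [0, 0, 0], "jaw": 0},
    {"xyz": [0.15, -0.6, 0], "rotation": [0, 0, 0], "jaw": 0},
    {"xyz": [0.2, -0.8, 0.02], "rotation": [0, 0, 0], "jaw": 0},
    {"xyz": [0.24, -1, 0.05], "rotation": [0, 0, 0], "jaw": 0}
  ]
}}

```text
t: 5.28
eef_pos: [0.5794, 0.0948, 0.1827]
orientation: [-3.133, -0.229, -0.004]
ft_force: [0.4, -0.1, -0.6]
grip_width: 0.0107
```

Run:
```python
from h import *
go(loc(GAP,GY,0,.008,.071),GY)
```

```text
t 5.28 pos [0.5794 0.0948 0.1827] yaw 8.34 tilt [ 2.7e-03  1.0e-04 -1.0e+00] w 0.0107 F [ 0.4 -0.1 -0.6]
xyz [0.003, -0.2489, 0.0735] rot [0.0, -0.0009, -0.002] q [-0.14  0.39 -0.17  1.81  0.08  0.94 -1.76]
```

Call:
{"api": "step_arm", "payload": {
  "motion": [
    {"xyz": [0, -0.12, 0.02], "rotation": [0, 0, 0], "jaw": 0},
    {"xyz": [0, -0.22, 0.04], "rotation": [0, 0, 0], "jaw": 0},
    {"xyz": [0, -0.24, 0.06], "rotation": [0, 0, 0], "jaw": 0},
    {"xyz": [0, -0.24, 0.07], "rotation": [0, 0, 0], "jaw": 0},
    {"xyz": [0, -0.24, 0.07], "rotation": [0, 0, 0], "jaw": 0}
  ]
}}

```text
t: 5.7
eef_pos: [0.5717, 0.1387, 0.1669]
orientation: [3.132, 0.228, -0.001]
ft_force: [-0.4, -0.8, -1.1]
grip_width: 0.0104
```

Run:
```python
from h import *
go(loc(GAP,GY,0,.008,.06),GY)
fs=cam("scene");ft=cam("top")
def crop(im,x0,y0,x1,y1,k,n):
    c=cv2.resize(im[y0:y1,x0:x1,::-1],None,fx=k,fy=k,interpolation=cv2.INTER_CUBIC)
    c=np.clip(c.astype(float)*1.5,0,255).astype(np.uint8); cv2.imwrite(n,c)
crop(fs["image"],315,170,385,245,8,"pics/i.png")
crop(ft["image"],228,140,308,217,7,"pics/j.png")
```

```text
t 5.7 pos [0.5717 0.1387 0.1669] yaw 8.31 tilt [-7.0e-04  1.3e-03 -1.0e+00] w 0.0104 F [-0.4 -0.8 -1.1]
xyz [0.0093, -0.026, 0.0497] rot [0.0004, 0.0002, -0.0021] q [-0.21  0.41 -0.18  1.82  0.09  0.92 -1.85]
```

View pics/i.png

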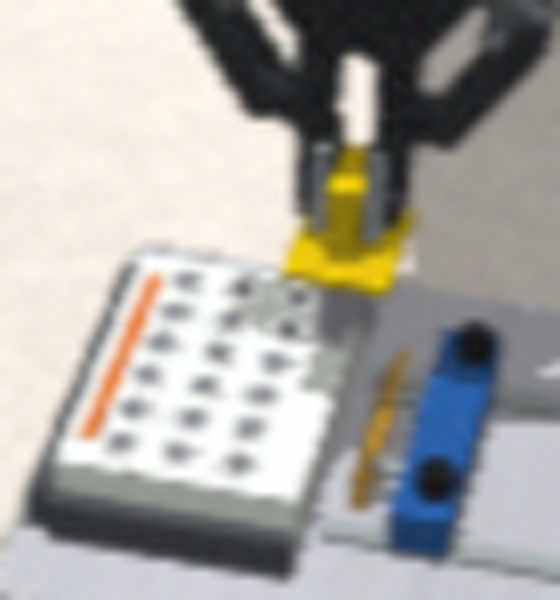

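View pics/j.png

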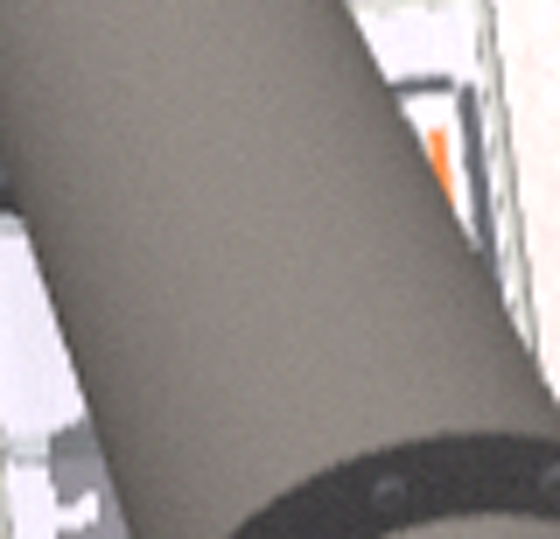

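```bash
cat >> h.py <<'E'
def box(cx,cy,cz,hx,hy,hz): return [(cx+a*hx,cy+b*hy,cz+c*hz) for a in(-1,1) for b in(-1,1) for c in(-1,1)]
EDG=[(0,1),(0,2),(0,4),(1,3),(1,5),(2,3),(2,6),(3,7),(4,5),(4,6),(5,7),(6,7)]
def overlay(cn,x0,y0,x1,y1,k,n,th,dz,dx=0,sp=True,gap=None,gy=None,dy=0):
    f=cam(cn); c=cv2.resize(f["image"][y0:y1,x0:x1,::-1],None,fx=k,fy=k,interpolation=cv2.INTER_CUBIC)
    c=np.clip(c.astype(float)*1.5,0,255).astype(np.uint8); raw=c.copy()
    def draw(o,yaw,pts,col):
        u=[tuple(int(round(v)) for v in (proj(f,loc(o,yaw,*p))[0]-[x0,y0]+.5)*k) for p in pts]
        for i,j in EDG: cv2.line(c,u[i],u[j],col,1,cv2.LINE_AA)
    ob=get_obs(); C=R.from_rotvec(ob["orientation"]).as_matrix(); yw=np.degrees(np.arctan2(C[1,0],C[0,0]))
    ctr=ob["eef_pos"]-[0,0,dz]; ctr=loc(ctr,yw,dx,dy,0)
    if sp:
        draw(ctr,yw,box(0,0,-.0175,.017,th/2,.015),(0,0,255)); draw(ctr,yw,box(0,0,0,.024,.019,.0025),(255,0,0)); draw(ctr,yw,box(0,0,.0175,.015,.006,.015),(0,160,0))
    draw(GAP if gap is None else gap,GY if gy is None else gy,box(0,-.043,-.0135,.064,.043,.0135),(255,0,255))
    cv2.imwrite(n,np.hstack([raw,c]));
E
python3 - <<'E'
from h import *
overlay("scene",326,178,382,245,7,"pics/k.png",.0125,.0075)
E
```

```text
(no output)
```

View pics/k.png

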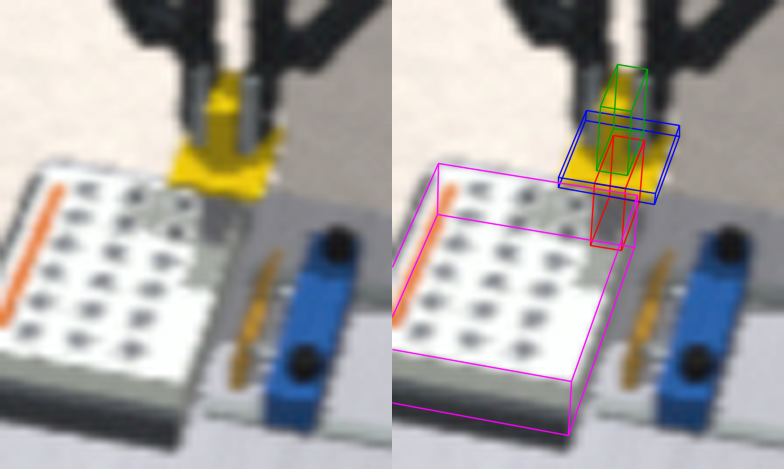

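Run:
```python
from h import *
fs=cam("scene");ft=cam("top")
for n,f,fn,(x0,y0,x1,y1),gap,gy in(("s",fs,"pics/scene0.png",(345,200,385,240),np.array([.5748,.1378,.097]),9.2),("t",ft,"pics/top0.png",(238,155,273,207),np.array([.5738,.1355,.097]),8.4)):
    k=10; im=cv2.imread(fn)[y0:y1,x0:x1]; c=cv2.resize(im,None,fx=k,fy=k,interpolation=cv2.INTER_CUBIC); c=np.clip(c.astype(float)*1.5,0,255).astype(np.uint8); raw=c.copy()
    P=lambda x,y,z: tuple(int(round(v)) for v in (proj(f,loc(gap,gy,x,y,z))[0]-[x0,y0]+.5)*k)
    cv2.line(c,P(-.064,0,0),P(.064,0,0),(255,0,255),1)
    for g,col in((.010,(0,0,255)),(.0145,(0,160,0))):
        cv2.line(c,P(-.031,g+.006,0),P(.031,g+.006,0),col,1); cv2.line(c,P(-.031,g,-.027),P(.031,g,-.027),col,1);cv2.line(c,P(-.031,g,-.013),P(.031,g,-.013),col,1)
        for s in(-.031,.031): cv2.line(c,P(s,g,-.027),P(s,g,-.013),col,1);cv2.line(c,P(s,g,-.013),P(s,g+.006,0),col,1)
    cv2.imwrite(f"pics/l_{n}.png",np.hstack([raw,c]))
```

```text
(no output)
```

View pics/l_s.png

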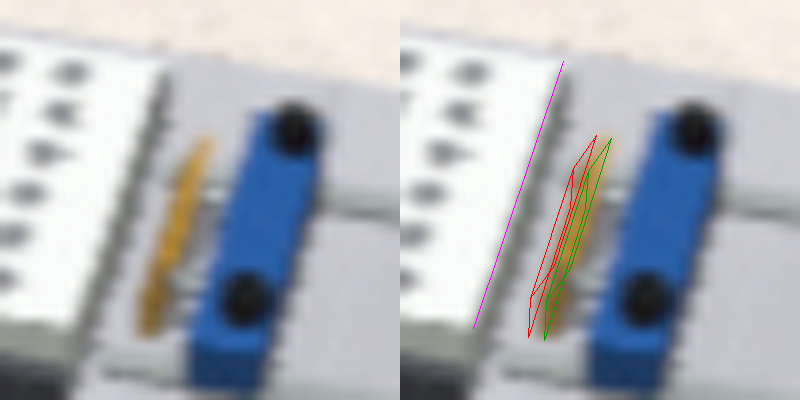

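View pics/l_t.png

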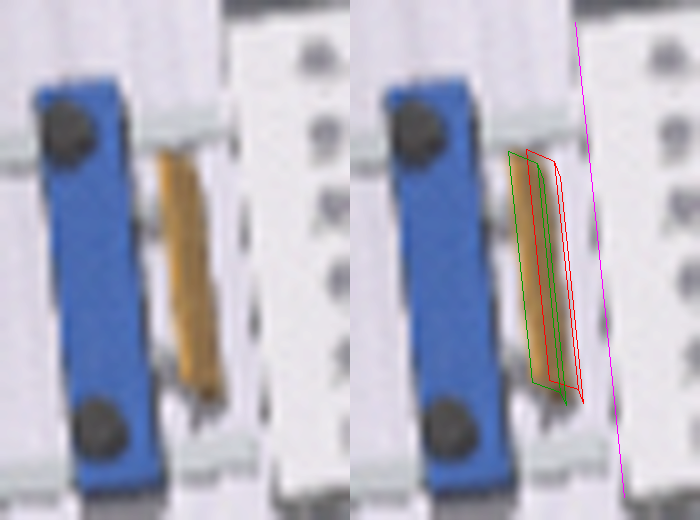

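Run:
```python
from h import *
go(loc(GAP,GY,0,.0075,.045),GY)
```

```text
t 5.95 pos [0.5723 0.1387 0.1674] yaw 8.23 tilt [ 5.e-04  5.e-04 -1.e+00] w 0.0109 F [-0.5 -0.   0.3]
xyz [0.0064, -0.024, 0.1271] rot [0.0002, -0.0002, -0.0026] q [-0.2   0.41 -0.18  1.82  0.09  0.92 -1.85]
```

Call:
{"api": "step_arm", "payload": {
  "motion": [
    {"xyz": [0.003, -0.012, 0.03], "rotation": [0, 0, -0.002], "jaw": 0},
    {"xyz": [0.006, -0.024, 0.06], "rotation": [0, 0, -0.0026], "jaw": 0},
    {"xyz": [0.006, -0.024, 0.09], "rotation": [0, 0, -0.0026], "jaw": 0},
    {"xyz": [0.006, -0.024, 0.11], "rotation": [0, 0, -0.0026], "jaw": 0},
    {"xyz": [0.006, -0.024, 0.12], "rotation": [0, 0, -0.0026], "jaw": 0}
  ]
}}

```text
t: 6.37
eef_pos: [0.5716, 0.145, 0.1418]
orientation: [3.132, 0.242, -0.003]
ft_force: [-0.4, 0.2, -0.6]
grip_width: 0.0107
```

Run:
```python
from h import *
go(loc(GAP,GY,0,.0075,.033),GY)
overlay("scene",326,178,382,245,7,"pics/m.png",.0125,.0070)
```

```text
t 6.37 pos [0.5716 0.145  0.1418] yaw 8.85 tilt [-1.8e-03  3.0e-04 -1.0e+00] w 0.0107 F [-0.4  0.2 -0.6]
xyz [0.0052, 0.008, 0.0591] rot [0.0001, 0.0006, 0.0008] q [-0.21  0.44 -0.18  1.84  0.1   0.87 -1.86]
```

View pics/m.png

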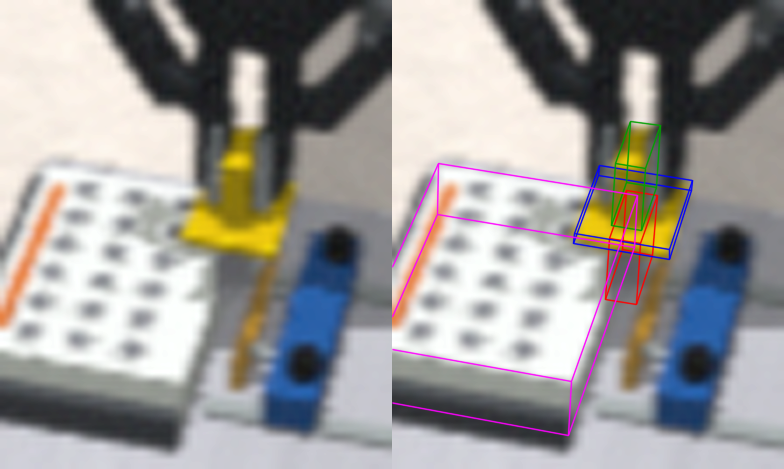

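Call:
{"api": "step_arm", "payload": {
  "motion": [
    {"xyz": [0.003, 0.004, 0.015], "rotation": [0, 0, 0], "jaw": 0},
    {"xyz": [0.003, 0.004, 0.03], "rotation": [0, 0, 0], "jaw": 0},
    {"xyz": [0.003, 0.004, 0.04], "rotation": [0, 0, 0], "jaw": 0},
    {"xyz": [0.003, 0.004, 0.05], "rotation": [0, 0, 0], "jaw": 0},
    {"xyz": [0.003, 0.004, 0.06], "rotation": [0, 0, 0], "jaw": 0}
  ]
}}

```text
t: 6.83
eef_pos: [0.573, 0.1445, 0.1309]
orientation: [-3.132, -0.242, -0.0]
ft_force: [0.3, -0.2, -0.2]
grip_width: 0.0107
```

Run:
```python
from h import *
go(loc(GAP,GY,0,.0075,.025),GY)
```

```text
t 6.83 pos [0.573  0.1445 0.1309] yaw 8.83 tilt [ 1.e-04 -0.e+00 -1.e+00] w 0.0107 F [ 0.3 -0.2 -0.2]
xyz [-0.0015, 0.0041, 0.0446] rot [-0.0, -0.0, 0.0007] q [-0.21  0.46 -0.18  1.84  0.11  0.85 -1.86]
```

Call:
{"api": "step_arm", "payload": {
  "motion": [
    {"xyz": [0, 0, 0.01], "rotation": [0, 0, 0], "jaw": 0},
    {"xyz": [0, 0, 0.02], "rotation": [0, 0, 0], "jaw": 0},
    {"xyz": [0, 0, 0.03], "rotation": [0, 0, 0], "jaw": 0},
    {"xyz": [0, 0, 0.035], "rotation": [0, 0, 0], "jaw": 0},
    {"xyz": [0, 0, 0.04], "rotation": [0, 0, 0], "jaw": 0}
  ]
}}

```text
t: 7.25
eef_pos: [0.573, 0.1445, 0.1229]
orientation: [3.132, 0.242, -0.0]
ft_force: [-0.7, -0.3, -0.2]
grip_width: 0.0108
```

Call:
{"api": "step_arm", "payload": {
  "motion": [
    {"xyz": [0, 0, 0.005], "rotation": [0, 0, 0], "jaw": 0},
    {"xyz": [0, 0, 0.01], "rotation": [0, 0, 0], "jaw": 0},
    {"xyz": [0, 0, 0.015], "rotation": [0, 0, 0], "jaw": 0},
    {"xyz": [0, 0, 0.02], "rotation": [0, 0, 0], "jaw": 0},
    {"xyz": [0, 0, 0.02], "rotation": [0, 0, 0], "jaw": 0}
  ]
}}

```text
t: 7.67
eef_pos: [0.5733, 0.1444, 0.1193]
orientation: [3.132, 0.242, 0.001]
ft_force: [0.6, -0.2, 1.2]
grip_width: 0.011
```

Run:
```python
from h import *
go(loc(GAP,GY,0,.0075,.025),GY)
```

```text
t 7.67 pos [0.5733 0.1444 0.1193] yaw 8.83 tilt [ 8.e-04  1.e-04 -1.e+00] w 0.011 F [ 0.6 -0.2  1.2]
xyz [-0.003, 0.0036, -0.0136] rot [0.0, -0.0002, 0.0007] q [-0.22  0.47 -0.18  1.85  0.11  0.83 -1.86]
```

Call:
{"api": "step_arm", "payload": {
  "motion": [
    {"xyz": [0, 0, 0.005], "rotation": [0, 0, 0], "jaw": 0},
    {"xyz": [0, 0, 0.01], "rotation": [0, 0, 0], "jaw": 0},
    {"xyz": [0, 0, 0.015], "rotation": [0, 0, 0], "jaw": 0},
    {"xyz": [0, 0, 0.02], "rotation": [0, 0, 0], "jaw": 0},
    {"xyz": [0, 0, 0.025], "rotation": [0, 0, 0], "jaw": 0}
  ]
}}

```text
t: 8.08
eef_pos: [0.5729, 0.1444, 0.1139]
orientation: [3.132, 0.242, -0.0]
ft_force: [0.1, -1.0, 1.1]
grip_width: 0.0105
```

Run:
```python
from h import *
go(loc(GAP,GY,0,.0075,.025),GY)
overlay("scene",326,178,382,245,7,"pics/n.png",.0125,.0055)
```

```text
t 8.08 pos [0.5729 0.1444 0.1139] yaw 8.84 tilt [-2.e-04  1.e-04 -1.e+00] w 0.0105 F [ 0.1 -1.   1.1]
xyz [-0.0008, 0.0038, -0.0406] rot [0.0, 0.0001, 0.0008] q [-0.22  0.48 -0.18  1.85  0.11  0.82 -1.87]
```

View pics/n.png

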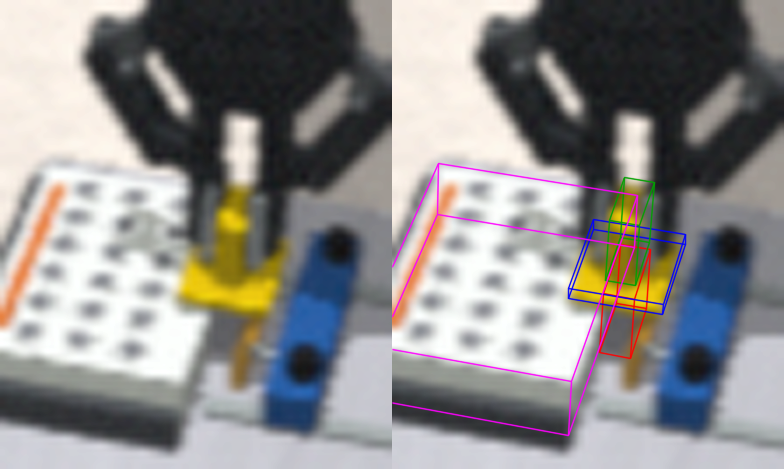

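Call:
{"api": "step_arm", "payload": {
  "motion": [
    {"xyz": [0, -0.004, 0], "rotation": [0, 0, 0], "jaw": 0},
    {"xyz": [0, -0.008, 0], "rotation": [0, 0, 0], "jaw": 0},
    {"xyz": [0, -0.01, 0], "rotation": [0, 0, 0], "jaw": 0},
    {"xyz": [0, -0.01, 0], "rotation": [0, 0, 0], "jaw": 0},
    {"xyz": [0, -0.01, 0], "rotation": [0, 0, 0], "jaw": 0}
  ]
}}

```text
t: 8.55
eef_pos: [0.5726, 0.1456, 0.1138]
orientation: [3.131, 0.241, -0.001]
ft_force: [1.2, -5.5, -2.0]
grip_width: 0.0109
```

Call:
{"api": "step_arm", "payload": {
  "motion": [
    {"xyz": [0, -0.004, 0], "rotation": [0, 0, 0], "jaw": 0},
    {"xyz": [0, -0.006, 0], "rotation": [0, 0, 0], "jaw": 0},
    {"xyz": [0, -0.006, 0], "rotation": [0, 0, 0], "jaw": 0},
    {"xyz": [0, -0.006, 0], "rotation": [0, 0, 0], "jaw": 0},
    {"xyz": [0, -0.006, 0], "rotation": [0, 0, 0], "jaw": 0}
  ]
}}

```text
t: 8.97
eef_pos: [0.5724, 0.1469, 0.1139]
orientation: [3.131, 0.241, -0.001]
ft_force: [1.8, -5.1, -1.4]
grip_width: 0.0106
```

Call:
{"api": "step_arm", "payload": {
  "motion": [
    {"xyz": [0, 0.01, 0], "rotation": [0, 0, 0], "jaw": 0},
    {"xyz": [0, 0.016, 0], "rotation": [0, 0, 0], "jaw": 0},
    {"xyz": [0, 0.0175, 0], "rotation": [0, 0, 0], "jaw": 0},
    {"xyz": [0, 0.0175, 0], "rotation": [0, 0, 0], "jaw": 0},
    {"xyz": [0, 0.0175, 0], "rotation": [0, 0, 0], "jaw": 0}
  ]
}}

```text
t: 9.38
eef_pos: [0.5728, 0.1444, 0.114]
orientation: [-3.132, -0.242, 0.001]
ft_force: [-0.5, -3.3, -2.9]
grip_width: 0.0107
```

Call:
{"api": "step_arm", "payload": {
  "motion": [
    {"xyz": [0, 0.0025, 0], "rotation": [0, 0, 0], "jaw": 0},
    {"xyz": [0, 0.0025, 0], "rotation": [0, 0, 0], "jaw": 0},
    {"xyz": [0, 0.0025, 0], "rotation": [0, 0, 0], "jaw": 0},
    {"xyz": [0, 0.0025, 0], "rotation": [0, 0, 0], "jaw": 0},
    {"xyz": [0, 0.0025, 0], "rotation": [0, 0, 0], "jaw": 0}
  ]
}}

```text
t: 9.8
eef_pos: [0.5728, 0.1443, 0.114]
orientation: [-3.132, -0.243, 0.001]
ft_force: [-0.5, -0.7, -3.2]
grip_width: 0.0105
```

Call:
{"api": "step_arm", "payload": {
  "motion": [
    {"xyz": [0, 0.0025, 0], "rotation": [0, 0, 0], "jaw": 0},
    {"xyz": [0, 0.0025, 0], "rotation": [0, 0, 0], "jaw": 0},
    {"xyz": [0, 0.0025, 0], "rotation": [0, 0, 0], "jaw": 0},
    {"xyz": [0, 0.0025, 0], "rotation": [0, 0, 0], "jaw": 0},
    {"xyz": [0, 0.0025, 0], "rotation": [0, 0, 0], "jaw": 0}
  ]
}}

```text
t: 10.22
eef_pos: [0.5728, 0.1442, 0.114]
orientation: [-3.131, -0.243, 0.001]
ft_force: [-1.8, 3.4, -3.3]
grip_width: 0.0109
```

Call:
{"api": "step_arm", "payload": {
  "motion": [
    {"xyz": [0, -0.0025, 0.004], "rotation": [0, 0, 0], "jaw": 0},
    {"xyz": [0, -0.0025, 0.008], "rotation": [0, 0, 0], "jaw": 0},
    {"xyz": [0, -0.0025, 0.012], "rotation": [0, 0, 0], "jaw": 0},
    {"xyz": [0, -0.0025, 0.015], "rotation": [0, 0, 0], "jaw": 0},
    {"xyz": [0, -0.0025, 0.015], "rotation": [0, 0, 0], "jaw": 0}
  ]
}}

```text
t: 10.63
eef_pos: [0.5739, 0.1444, 0.1116]
orientation: [-3.131, -0.242, -0.003]
ft_force: [-0.2, 4.4, 1.8]
grip_width: 0.0107
```

Run:
```python
from h import *
go(loc(GAP,GY,0,.0075,.015),GY)
print(get_obs()["ft_torque"].round(2))
```

```text
t 10.63 pos [0.5739 0.1444 0.1116] yaw 8.85 tilt [ 1.9e-03 -8.0e-04 -1.0e+00] w 0.0107 F [-0.2  4.4  1.8]
xyz [-0.0056, 0.0029, -0.0021] rot [-0.0002, -0.0006, 0.0008] q [-0.22  0.48 -0.18  1.85  0.11  0.81 -1.87]
[0.92 0.05 0.19]
```

Call:
{"api": "step_arm", "payload": {
  "motion": [
    {"xyz": [0, -0.003, 0], "rotation": [0, 0, 0], "jaw": 0},
    {"xyz": [0, -0.005, 0.004], "rotation": [0, 0, 0], "jaw": 0},
    {"xyz": [0, -0.005, 0.008], "rotation": [0, 0, 0], "jaw": 0},
    {"xyz": [0, -0.005, 0.01], "rotation": [0, 0, 0], "jaw": 0},
    {"xyz": [0, -0.005, 0.01], "rotation": [0, 0, 0], "jaw": 0}
  ]
}}

```text
t: 11.05
eef_pos: [0.5739, 0.1444, 0.1105]
orientation: [3.132, 0.241, 0.003]
ft_force: [-1.5, 1.7, 12.0]
grip_width: 0.0109
```

Run:
```python
from h import *
go(loc(GAP,GY,0,.0075,.015),GY)
print(get_obs()["ft_torque"].round(2))
overlay("scene",326,178,382,245,7,"pics/o.png",.0125,.0055)
```

```text
t 11.05 pos [0.5739 0.1444 0.1105] yaw 8.8 tilt [ 1.7e-03  4.0e-04 -1.0e+00] w 0.0109 F [-1.5  1.7 12. ]
xyz [-0.0055, 0.0032, -0.0077] rot [0.0001, -0.0006, 0.0006] q [-0.22  0.49 -0.17  1.86  0.11  0.81 -1.87]
[0.27 0.61 0.14]
```

View pics/o.png

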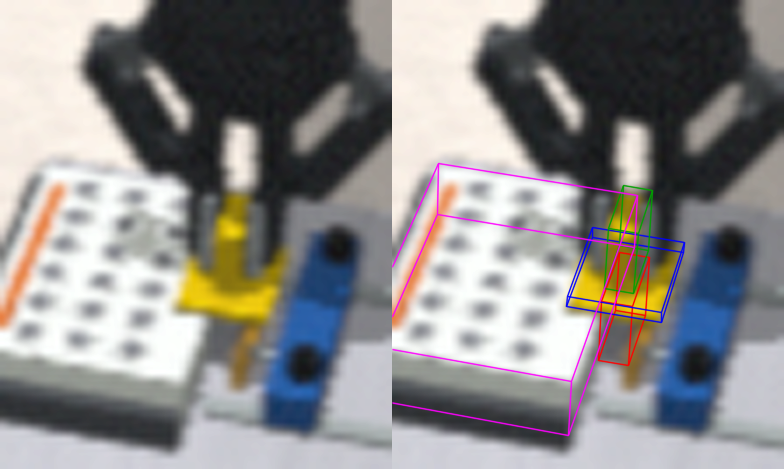

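Call:
{"api": "step_arm", "payload": {
  "motion": [
    {"xyz": [0, 0, -0.005], "rotation": [0, 0, 0], "jaw": 0},
    {"xyz": [0, 0, -0.01], "rotation": [0, 0, 0], "jaw": 0},
    {"xyz": [0, 0, -0.015], "rotation": [0, 0, 0], "jaw": 0},
    {"xyz": [0, 0, -0.015], "rotation": [0, 0, 0], "jaw": 0},
    {"xyz": [0, 0, -0.015], "rotation": [0, 0, 0], "jaw": 0}
  ]
}}

```text
t: 11.52
eef_pos: [0.5728, 0.1442, 0.1117]
orientation: [3.132, 0.242, -0.001]
ft_force: [0.7, 1.7, -2.2]
grip_width: 0.011
```

Call:
{"api": "step_arm", "payload": {
  "motion": [
    {"xyz": [0, -0.002, 0], "rotation": [0, 0, 0], "jaw": 0},
    {"xyz": [0, -0.002, 0], "rotation": [0, 0, 0], "jaw": 0},
    {"xyz": [0, -0.002, 0], "rotation": [0, 0, 0], "jaw": 0},
    {"xyz": [0, -0.002, 0], "rotation": [0, 0, 0], "jaw": 0},
    {"xyz": [0, -0.002, 0], "rotation": [0, 0, 0], "jaw": 0}
  ]
}}

```text
t: 11.93
eef_pos: [0.5727, 0.1443, 0.1118]
orientation: [3.131, 0.241, -0.001]
ft_force: [-0.2, -0.7, -3.0]
grip_width: 0.011
```

Call:
{"api": "step_arm", "payload": {
  "motion": [
    {"xyz": [0, -0.002, 0], "rotation": [0, 0, 0], "jaw": 0},
    {"xyz": [0, -0.002, 0], "rotation": [0, 0, 0], "jaw": 0},
    {"xyz": [0, -0.002, 0], "rotation": [0, 0, 0], "jaw": 0},
    {"xyz": [0, -0.002, 0], "rotation": [0, 0, 0], "jaw": 0},
    {"xyz": [0, -0.002, 0], "rotation": [0, 0, 0], "jaw": 0}
  ]
}}

```text
t: 12.35
eef_pos: [0.5727, 0.1445, 0.1119]
orientation: [3.131, 0.241, -0.001]
ft_force: [1.4, -4.9, -1.5]
grip_width: 0.0111
```

Call:
{"api": "step_arm", "payload": {
  "motion": [
    {"xyz": [0, -0.002, 0], "rotation": [0, 0, 0], "jaw": 0},
    {"xyz": [0, -0.002, 0], "rotation": [0, 0, 0], "jaw": 0},
    {"xyz": [0, -0.002, 0], "rotation": [0, 0, 0], "jaw": 0},
    {"xyz": [0, -0.002, 0], "rotation": [0, 0, 0], "jaw": 0},
    {"xyz": [0, -0.002, 0], "rotation": [0, 0, 0], "jaw": 0}
  ]
}}

```text
t: 12.77
eef_pos: [0.5726, 0.1457, 0.112]
orientation: [3.132, 0.242, -0.001]
ft_force: [0.3, -4.6, -1.4]
grip_width: 0.011
```

Call:
{"api": "step_arm", "payload": {
  "motion": [
    {"xyz": [0, 0.005, 0], "rotation": [0, 0, 0], "jaw": 0},
    {"xyz": [0, 0.008, 0], "rotation": [0, 0, 0], "jaw": 0},
    {"xyz": [0, 0.009, -0.004], "rotation": [0, 0, 0], "jaw": 0},
    {"xyz": [0, 0.009, -0.008], "rotation": [0, 0, 0], "jaw": 0},
    {"xyz": [0, 0.009, -0.008], "rotation": [0, 0, 0], "jaw": 0}
  ]
}}

```text
t: 13.18
eef_pos: [0.5732, 0.1445, 0.114]
orientation: [-3.132, -0.242, -0.001]
ft_force: [-0.4, -3.5, -0.3]
grip_width: 0.0109
```

Run:
```python
from h import *
for i in range(8):
    cam("scene"); o=get_obs(); print(o["eef_pos"].round(4),o["ft_force"].round(1))
```

```text
[0.5732 0.1445 0.1139] [ 0.1 -2.9 -0.6]
[0.5732 0.1445 0.114 ] [ 0.  -3.2  0.1]
[0.5732 0.1445 0.1139] [-0.3 -2.9  0.4]
[0.5732 0.1445 0.114 ] [ 0.4 -2.2  0.5]
[0.5732 0.1445 0.1139] [-0.6 -3.   0.3]
[0.5732 0.1445 0.1139] [ 0.5 -3.1  0.2]
[0.5732 0.1445 0.1139] [-0.2 -3.   1.1]
[0.5732 0.1445 0.1139] [ 0.6 -2.6  0.9]
```

Call:
{"api": "step_arm", "payload": {
  "motion": [
    {"xyz": [0, 0.002, 0], "rotation": [0, 0, 0], "jaw": 0},
    {"xyz": [0, 0.002, -0.004], "rotation": [0, 0, 0], "jaw": 0},
    {"xyz": [0, 0.002, -0.006], "rotation": [0, 0, 0], "jaw": 0},
    {"xyz": [0, 0.002, -0.006], "rotation": [0, 0, 0], "jaw": 0},
    {"xyz": [0, 0.002, -0.006], "rotation": [0, 0, 0], "jaw": 0}
  ]
}}

```text
t: 14.0
eef_pos: [0.5731, 0.1444, 0.1148]
orientation: [-3.131, -0.243, -0.0]
ft_force: [0.3, 1.1, -3.1]
grip_width: 0.0113
```

```bash
cat >> h.py <<'E'
def avg(n=4):
    F=[];T=[]
    for i in range(n): grab_frame("scene"); o=get_obs(); F.append(o["ft_force"]);T.append(o["ft_torque"])
    print("t",round(float(o["t"]),2),o["eef_pos"].round(4),"Favg",np.mean(F,0).round(2),"T",np.mean(T,0).round(2))
E
python3 -c "
from h import *
avg()"
```

```text
t 14.2 [0.573  0.1443 0.1148] Favg [ 0.    1.07 -2.75] T [ 0.21 -0.09  0.08]
```

Call:
{"api": "step_arm", "payload": {
  "motion": [
    {"xyz": [0, 0.001, 0], "rotation": [0, 0, 0], "jaw": 0},
    {"xyz": [0, 0.001, 0.004], "rotation": [0, 0, 0], "jaw": 0},
    {"xyz": [0, 0.001, 0.008], "rotation": [0, 0, 0], "jaw": 0},
    {"xyz": [0, 0.001, 0.012], "rotation": [0, 0, 0], "jaw": 0},
    {"xyz": [0, 0.001, 0.016], "rotation": [0, 0, 0], "jaw": 0}
  ]
}}

```text
t: 14.62
eef_pos: [0.5735, 0.1443, 0.1121]
orientation: [-3.131, -0.243, -0.002]
ft_force: [-0.8, 2.7, 2.5]
grip_width: 0.0108
```

```bash
python3 -c "
from h import *
avg()"
```

```text
t 14.82 [0.5735 0.1443 0.112 ] Favg [-0.68  4.08  1.98] T [0.95 0.05 0.11]
```

Call:
{"api": "step_arm", "payload": {
  "motion": [
    {"xyz": [0, -0.001, -0.006], "rotation": [0, 0, 0], "jaw": 0},
    {"xyz": [0, -0.001, -0.012], "rotation": [0, 0, 0], "jaw": 0},
    {"xyz": [0, -0.001, -0.018], "rotation": [0, 0, 0], "jaw": 0},
    {"xyz": [0, -0.001, -0.018], "rotation": [0, 0, 0], "jaw": 0},
    {"xyz": [0, -0.001, -0.018], "rotation": [0, 0, 0], "jaw": 0}
  ]
}}

```text
t: 15.23
eef_pos: [0.5724, 0.1441, 0.1148]
orientation: [-3.132, -0.243, 0.002]
ft_force: [-1.0, 4.2, -1.4]
grip_width: 0.0111
```

```bash
python3 -c "
from h import *
avg(3)
cv2.imwrite('pics/p0.png',grab_frame('scene')['image'][:,:,::-1])"
```

```text
t 15.38 [0.5724 0.1441 0.1148] Favg [-0.54  5.14 -2.24] T [1.24 0.14 0.13]
```

Call:
{"api": "step_arm", "payload": {
  "motion": [
    {"xyz": [0, 0, 0], "rotation": [0, 0, 0], "jaw": 0.3},
    {"xyz": [0, 0, 0], "rotation": [0, 0, 0], "jaw": 0.4},
    {"xyz": [0, 0, 0], "rotation": [0, 0, 0], "jaw": 0.4},
    {"xyz": [0, 0, 0], "rotation": [0, 0, 0], "jaw": 0.4},
    {"xyz": [0, 0, 0], "rotation": [0, 0, 0], "jaw": 0.4}
  ]
}}

```text
t: 15.85
eef_pos: [0.5732, 0.143, 0.1153]
orientation: [3.132, 0.241, -0.0]
ft_force: [-0.2, 0.1, 0.3]
grip_width: 0.0342
```

```bash
python3 -c "
from h import *
avg(1)
cv2.imwrite('pics/p1.png',grab_frame('scene')['image'][:,:,::-1])
a,b=[cv2.resize(cv2.imread(f'pics/p{i}.png')[175:240,330:385],None,fx=7,fy=7,interpolation=cv2.INTER_CUBIC) for i in(0,1)]
cv2.imwrite('pics/p.png',np.clip(np.hstack([a,b])*1.4,0,255))
"
```

```text
t 15.9 [0.5732 0.1432 0.1153] Favg [-0.86  0.6   0.24] T [ 0.03  0.03 -0.05][ WARN:0@1.917] global loadsave.cpp:1063 imwrite_ Unsupported depth image for selected encoder is fallbacked to CV_8U.
```

View pics/p.png

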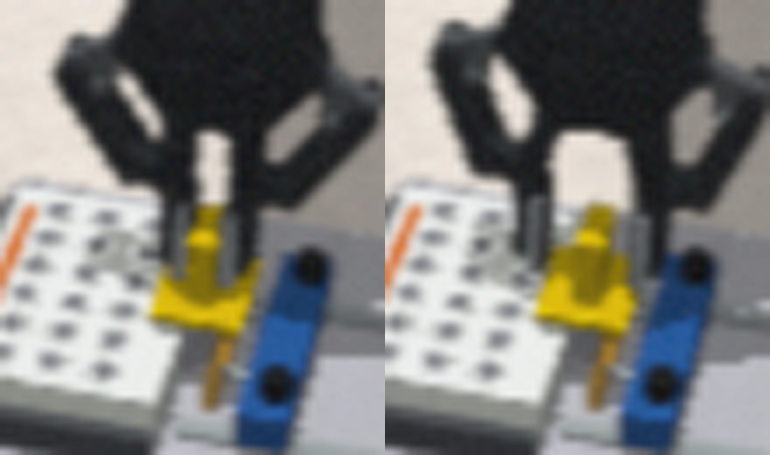

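Call:
{"api": "step_arm", "payload": {
  "motion": [
    {"xyz": [0, -0.003, 0], "rotation": [0, 0, 0], "jaw": 0.4},
    {"xyz": [0, -0.0055, 0], "rotation": [0, 0, 0], "jaw": 0.3},
    {"xyz": [0, -0.0055, 0], "rotation": [0, 0, 0], "jaw": 0.1},
    {"xyz": [0, -0.0055, 0], "rotation": [0, 0, 0], "jaw": 0},
    {"xyz": [0, -0.0055, 0], "rotation": [0, 0, 0], "jaw": 0}
  ]
}}

```text
t: 16.37
eef_pos: [0.5729, 0.1446, 0.1153]
orientation: [3.132, 0.242, -0.0]
ft_force: [0.2, -0.3, 0.8]
grip_width: 0.0106
```

Call:
{"api": "step_arm", "payload": {
  "motion": [
    {"xyz": [0, 0, 0], "rotation": [0, 0, 0], "jaw": 0},
    {"xyz": [0, 0, 0.006], "rotation": [0, 0, 0], "jaw": 0},
    {"xyz": [0, 0, 0.012], "rotation": [0, 0, 0], "jaw": 0},
    {"xyz": [0, 0, 0.018], "rotation": [0, 0, 0], "jaw": 0},
    {"xyz": [0, 0, 0.018], "rotation": [0, 0, 0], "jaw": 0}
  ]
}}

```text
t: 16.78
eef_pos: [0.5731, 0.1446, 0.1115]
orientation: [3.132, 0.242, 0.0]
ft_force: [-0.0, -1.0, -0.9]
grip_width: 0.011
```

```bash
python3 -c "
from h import *
avg(2)"
```

```text
t 16.88 [0.5731 0.1446 0.1115] Favg [ 1.62 -1.71 -1.37] T [-0.2  -0.31  0.07]
```

Call:
{"api": "step_arm", "payload": {
  "motion": [
    {"xyz": [0, 0, 0.003], "rotation": [0, 0, 0], "jaw": 0},
    {"xyz": [0, 0, 0.006], "rotation": [0, 0, 0], "jaw": 0},
    {"xyz": [0, 0, 0.008], "rotation": [0, 0, 0], "jaw": 0},
    {"xyz": [0, 0, 0.008], "rotation": [0, 0, 0], "jaw": 0},
    {"xyz": [0, 0, 0.008], "rotation": [0, 0, 0], "jaw": 0}
  ]
}}

```text
t: 17.3
eef_pos: [0.5732, 0.1447, 0.1111]
orientation: [3.132, 0.242, 0.001]
ft_force: [-1.1, -2.3, 9.3]
grip_width: 0.0109
```

```bash
python3 -c "
from h import *
avg(2)"
```

```text
t 17.4 [0.5732 0.1447 0.1111] Favg [-2.05 -2.18  8.27] T [-0.56  0.46  0.09]
```

Call:
{"api": "step_arm", "payload": {
  "motion": [
    {"xyz": [0, 0, -0.006], "rotation": [0, 0, 0], "jaw": 0},
    {"xyz": [0, 0, -0.006], "rotation": [0, 0, 0], "jaw": 0.3},
    {"xyz": [0, 0, -0.006], "rotation": [0, 0, 0], "jaw": 0.5},
    {"xyz": [0, 0, -0.01], "rotation": [0, 0, 0], "jaw": 0.6},
    {"xyz": [0, 0, -0.1], "rotation": [0, 0, 0], "jaw": 0.6}
  ]
}}

```text
t: 17.82
eef_pos: [0.5705, 0.1444, 0.1271]
orientation: [3.131, 0.243, -0.01]
ft_force: [-0.1, -0.9, -0.1]
grip_width: 0.0511
```

Call:
{"api": "step_arm", "payload": {
  "motion": [
    {"xyz": [0, 0, -0.15], "rotation": [0, 0, 0], "jaw": 0.6},
    {"xyz": [0, 0, -0.3], "rotation": [0, 0, 0], "jaw": 0.6},
    {"xyz": [0, 0.2, -0.4], "rotation": [0, 0, 0], "jaw": 0.6},
    {"xyz": [0, 0.4, -0.4], "rotation": [0, 0, 0], "jaw": 0.6},
    {"xyz": [0, 0.6, -0.4], "rotation": [0, 0, 0], "jaw": 0.6}
  ]
}}

```text
t: 18.23
eef_pos: [0.5925, 0.0262, 0.2122]
orientation: [-3.131, -0.246, -0.006]
ft_force: [0.5, 0.4, -0.7]
grip_width: 0.0513
```

Call:
{"api": "step_arm", "payload": {
  "motion": [
    {"xyz": [0, 0.2, 0], "rotation": [0, 0, 0], "jaw": 0.6},
    {"xyz": [0, 0.4, 0], "rotation": [0, 0, 0], "jaw": 0.6},
    {"xyz": [0, 0.6, 0], "rotation": [0, 0, 0], "jaw": 0.6},
    {"xyz": [0, 0.7, 0], "rotation": [0, 0, 0], "jaw": 0.6},
    {"xyz": [0, 0.7, 0], "rotation": [0, 0, 0], "jaw": 0.6}
  ]
}}

```text
t: 18.65
eef_pos: [0.6126, -0.1196, 0.2098]
orientation: [3.13, 0.228, -0.001]
ft_force: [0.3, -1.2, -0.6]
grip_width: 0.0507
```

Run:
```python
from h import *
print(get_obs()["eef_pos"],get_obs()["t"])
fs=cam("scene");ft=cam("top")
cv2.imwrite("pics/q_s.png",fs["image"][:,:,::-1]);cv2.imwrite("pics/q_t.png",ft["image"][:,:,::-1])
def crop(im,x0,y0,x1,y1,k): return np.clip(cv2.resize(im[y0:y1,x0:x1,::-1],None,fx=k,fy=k,interpolation=cv2.INTER_CUBIC).astype(float)*1.5,0,255).astype(np.uint8)
a=crop(fs["image"],320,190,375,245,7); b=crop(ft["image"],238,145,295,200,7)
cv2.imwrite("pics/q.png",np.hstack([a,b]))
```

```text
[ 0.61257685 -0.11958849  0.20979174] 18.65
```

View pics/q.png

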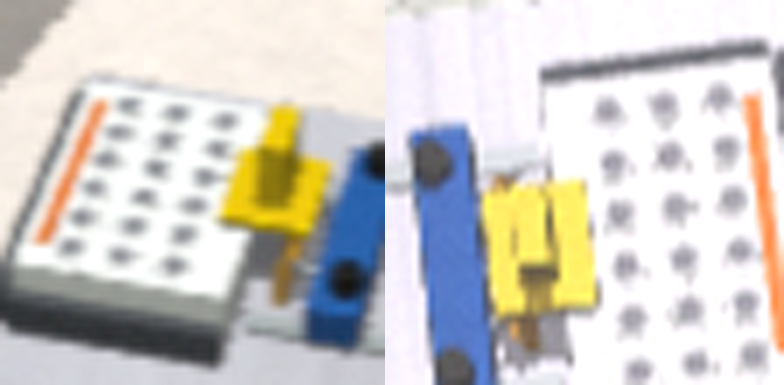

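View pics/q_t.png

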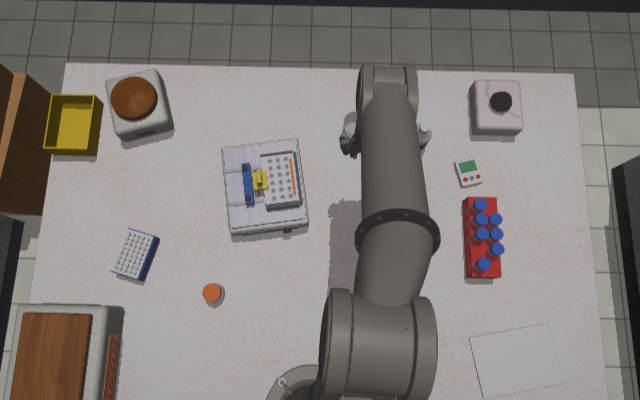

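Run:
```python
from h import *
from scipy.optimize import least_squares
def crop(fn,x0,y0,x1,y1,k): return np.clip(cv2.resize(cv2.imread(fn)[y0:y1,x0:x1],None,fx=k,fy=k,interpolation=cv2.INTER_CUBIC).astype(float)*1.5,0,255).astype(np.uint8)
fs=cam("scene");ft=cam("top")
out=[]
for f,fn,(x0,y0,x1,y1),gap,gy in((fs,"pics/q_s.png",(343,198,373,240),np.array([.5748,.1378,.097]),9.49),(ft,"pics/q_t.png",(245,163,275,205),np.array([.5738,.1355,.097]),8.37)):
    k=13; c=crop(fn,x0,y0,x1,y1,k); raw=c.copy()
    P=lambda x,y,z: tuple(int(round(v)) for v in (proj(f,loc(gap,gy,x,y,z))[0]-[x0,y0]+.5)*k)
    cv2.line(c,P(-.064,0,0),P(.064,0,0),(255,0,255),1)
    for b in(box(0,.00625,.0055,.024,.019,.0025),box(0,.00625,.023,.015,.006,.015),box(0,.00625,-.012,.017,.00625,.015)):
        u=[P(*p) for p in b]
        for i,j in EDG: cv2.line(c,u[i],u[j],(0,0,255),1,cv2.LINE_AA)
    out.append(np.vstack([c])); out.insert(len(out)-1,raw)
cv2.imwrite("pics/r_s.png",np.hstack(out[:2])); cv2.imwrite("pics/r_t.png",np.hstack(out[2:]))
```

```text
(no output)
```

View pics/r_s.png

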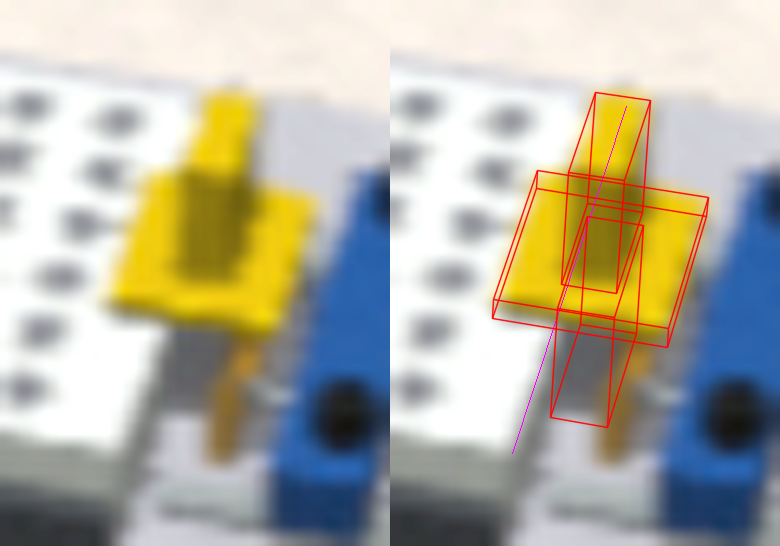

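View pics/r_t.png

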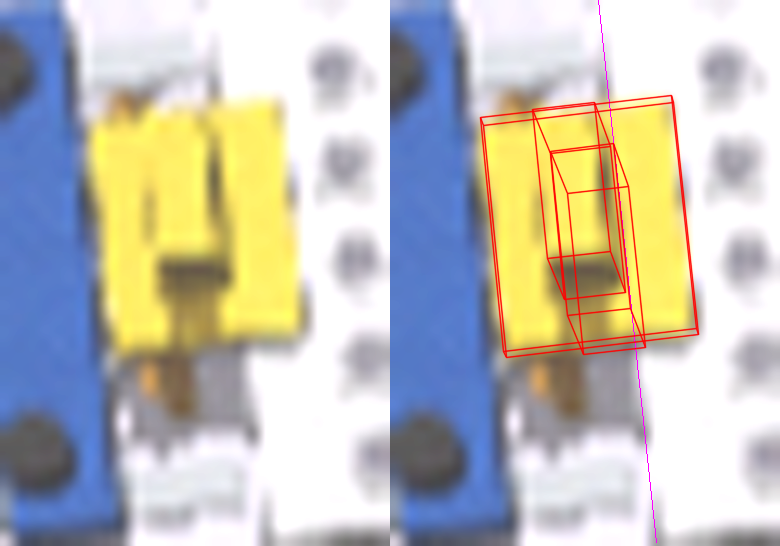

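Run:
```python
import cv2,numpy as np
for a,b,rows,cols in(("pics/scene0.png","pics/q_s.png",range(225,234),(352,366)),("pics/top0.png","pics/q_t.png",range(190,197),(250,264))):
    A,B=[cv2.imread(f).astype(float) for f in(a,b)]
    for r in rows:
        o=[]
        for I in(A,B):
            p=I[r,cols[0]:cols[1]]; w=np.clip(p[:,2]-p[:,0]-12,0,None); x=np.arange(*cols); o+= [round((w*x).sum()/max(w.sum(),1e-6),2),round(w.sum())]
        print(r,o)
```

```text
225 [np.float64(361.37), 135, np.float64(361.43), 146]
226 [np.float64(360.96), 105, np.float64(361.15), 137]
227 [np.float64(360.37), 57, np.float64(360.27), 82]
228 [np.float64(360.08), 61, np.float64(359.96), 90]
229 [np.float64(359.98), 93, np.float64(360.03), 91]
230 [np.float64(359.78), 74, np.float64(359.81), 77]
231 [np.float64(359.55), 60, np.float64(359.65), 72]
232 [np.float64(359.48), 56, np.float64(359.52), 56]
233 [np.float64(359.29), 21, np.float64(359.37), 19]
190 [np.float64(257.06), 141, np.float64(256.14), 115]
191 [np.float64(257.15), 145, np.float64(256.76), 112]
192 [np.float64(257.29), 146, np.float64(256.87), 124]
193 [np.float64(257.81), 74, np.float64(257.42), 77]
194 [np.float64(258.48), 23, np.float64(258.5), 32]
195 [np.float64(0.0), 0, np.float64(0.0), 0]
196 [np.float64(0.0), 0, np.float64(0.0), 0]
```

Run:
```python
import cv2,numpy as np
from h import *
ref=None
for fn in("pics/p0.png","pics/p1.png","pics/q_s.png"):
    I=cv2.imread(fn).astype(float); m=((I[:,:,2]-I[:,:,0]>60)&(I[:,:,1]-I[:,:,0]>40)); m[:,:345]=0;m[:,375:]=0;m[:185]=0;m[226:]=0
    w=np.clip(np.minimum(I[:,:,1]-I[:,:,0],120),0,None)*m
    ys,xs=np.nonzero(m); print(fn,xs.min(),xs.max(),ys.min(),ys.max(),m.sum(), "col lower edges:")
    r=[]
    for c in range(352,364):
        p=(I[200:228,c,1]-I[200:228,c,0]); # lower edge half-crossing of yellow
        idx=np.nonzero(p>50)[0]; j=idx.max(); e=200+j+(p[j]-50)/(p[j]-p[j+1]); r.append(round(e,2))
    print(r)
M=cam("scene")
print(proj(M,[[.574,.143,.1],[.574,.143,.104],[.574,.147,.1]]))
```

```text
pics/p0.png 352 365 205 225 129 col lower edges:
[np.float64(220.15), np.float64(220.3), np.float64(220.56), np.float64(220.76), np.float64(221.02), np.float64(221.36), np.float64(221.41), np.float64(221.43), np.float64(221.6), np.float64(222.18), np.float64(222.73), np.float64(222.58)]
pics/p1.png 352 365 205 225 162 col lower edges:
[np.float64(220.15), np.float64(220.35), np.float64(220.57), np.float64(220.75), np.float64(221.06), np.float64(221.33), np.float64(221.42), np.float64(221.42), np.float64(221.61), np.float64(222.25), np.float64(222.78), np.float64(222.6)]
pics/q_s.png 352 366 205 225 178 col lower edges:
[np.float64(221.15), np.float64(221.43), np.float64(221.62), np.float64(221.79), np.float64(222.25), np.float64(222.42), np.float64(222.43), np.float64(222.52), np.float64(222.73), np.float64(223.58), np.float64(223.81), np.float64(223.52)]
[[358.326926   217.92848081]
 [358.40115506 216.79627814]
 [359.66340118 218.29020078]]
```

Run:
```python
from h import *
go([.5735,.1445,.19],GY)
```

```text
t 18.9 pos [ 0.6129 -0.1098  0.21  ] yaw 9.01 tilt [-1.0e-04 -1.2e-03 -1.0e+00] w 0.0513 F [-0.2  0.7 -0.5]
xyz [0.0045, -1.2864, 0.1014] rot [-0.0004, 0.0, 0.0017] q [ 0.15  0.41 -0.1   1.7   0.04  1.03 -1.37]
```

Call:
{"api": "step_arm", "payload": {
  "motion": [
    {"xyz": [0, -0.2, 0.02], "rotation": [0, 0, 0.0017], "jaw": 0},
    {"xyz": [0, -0.4, 0.04], "rotation": [0, 0, 0.0017], "jaw": 0},
    {"xyz": [0, -0.6, 0.06], "rotation": [0, 0, 0.0017], "jaw": 0},
    {"xyz": [0, -0.8, 0.08], "rotation": [0, 0, 0.0017], "jaw": 0},
    {"xyz": [0, -1, 0.1], "rotation": [0, 0, 0.0017], "jaw": 0}
  ]
}}

```text
t: 19.32
eef_pos: [0.581, 0.0891, 0.1901]
orientation: [-3.132, -0.238, -0.0]
ft_force: [0.1, 0.0, 0.4]
grip_width: -0.0
```

Run:
```python
from h import *
go([.5735,.1445,.165],GY)
```

```text
t 19.32 pos [0.581  0.0891 0.1901] yaw 8.68 tilt [ 3.e-04 -6.e-04 -1.e+00] w -0.0 F [0.1 0.  0.4]
xyz [0.0045, -0.2792, 0.1259] rot [-0.0002, -0.0001, -0.0001] q [-0.13  0.38 -0.16  1.8   0.07  0.96 -1.74]
```

Call:
{"api": "step_arm", "payload": {
  "motion": [
    {"xyz": [0, -0.12, 0], "rotation": [0, 0, 0], "jaw": 0},
    {"xyz": [0, -0.22, 0.04], "rotation": [0, 0, 0], "jaw": 0},
    {"xyz": [0, -0.26, 0.08], "rotation": [0, 0, 0], "jaw": 0},
    {"xyz": [0, -0.26, 0.12], "rotation": [0, 0, 0], "jaw": 0},
    {"xyz": [0, -0.26, 0.12], "rotation": [0, 0, 0], "jaw": 0}
  ]
}}

```text
t: 19.73
eef_pos: [0.5731, 0.1363, 0.164]
orientation: [3.131, 0.235, -0.005]
ft_force: [-0.8, -0.4, -0.1]
grip_width: 0.0003
```

Run:
```python
from h import *
cam("scene");cam("scene")
go([.5735,.1445,.138],GY)
```

```text
t 19.83 pos [0.5744 0.1348 0.1655] yaw 8.41 tilt [-0.0013  0.0013 -1.    ] w -0.0 F [-0.   0.4  0.1]
xyz [0.0026, -0.0487, 0.1374] rot [0.0004, 0.0004, -0.0016] q [-0.2   0.42 -0.17  1.82  0.09  0.92 -1.84]
```

Call:
{"api": "step_arm", "payload": {
  "motion": [
    {"xyz": [0.002, -0.03, 0], "rotation": [0, 0, 0], "jaw": 0},
    {"xyz": [0.002, -0.046, 0.04], "rotation": [0, 0, 0], "jaw": 0},
    {"xyz": [0.002, -0.046, 0.08], "rotation": [0, 0, 0], "jaw": 0},
    {"xyz": [0.002, -0.046, 0.11], "rotation": [0, 0, 0], "jaw": 0},
    {"xyz": [0.002, -0.046, 0.12], "rotation": [0, 0, 0], "jaw": 0}
  ]
}}

```text
t: 20.25
eef_pos: [0.5726, 0.1455, 0.1405]
orientation: [3.132, 0.233, -0.003]
ft_force: [0.3, -0.2, -0.0]
grip_width: 0.0001
```

Run:
```python
from h import *
cam("scene");
go([.5735,.1445,.135],GY)
```

```text
t 20.3 pos [0.5727 0.1455 0.1405] yaw 8.52 tilt [-2.3e-03  5.0e-04 -1.0e+00] w 0.0001 F [0.  0.3 0.5]
xyz [0.0034, 0.0056, 0.0277] rot [0.0002, 0.0007, -0.001] q [-0.22  0.45 -0.17  1.83  0.1   0.87 -1.86]
```

Descend gently in 2–3 mm steps until contact.

Call:
{"api": "step_arm", "payload": {
  "motion": [
    {"xyz": [0, 0.004, 0.006], "rotation": [0, 0, 0], "jaw": 0},
    {"xyz": [0, 0.004, 0.012], "rotation": [0, 0, 0], "jaw": 0},
    {"xyz": [0, 0.004, 0.018], "rotation": [0, 0, 0], "jaw": 0},
    {"xyz": [0, 0.004, 0.022], "rotation": [0, 0, 0], "jaw": 0},
    {"xyz": [0, 0.004, 0.024], "rotation": [0, 0, 0], "jaw": 0}
  ]
}}

```text
t: 20.72
eef_pos: [0.5736, 0.1453, 0.1373]
orientation: [3.133, 0.233, 0.0]
ft_force: [0.2, 0.0, -0.1]
grip_width: 0.0003
```

Call:
{"api": "step_arm", "payload": {
  "motion": [
    {"xyz": [0, 0, 0.002], "rotation": [0, 0, 0], "jaw": 0},
    {"xyz": [0, 0, 0.004], "rotation": [0, 0, 0], "jaw": 0},
    {"xyz": [0, 0, 0.005], "rotation": [0, 0, 0], "jaw": 0},
    {"xyz": [0, 0, 0.005], "rotation": [0, 0, 0], "jaw": 0},
    {"xyz": [0, 0, 0.005], "rotation": [0, 0, 0], "jaw": 0}
  ]
}}

```text
t: 21.13
eef_pos: [0.5736, 0.1453, 0.1363]
orientation: [-3.133, -0.234, -0.0]
ft_force: [0.6, 0.7, -0.3]
grip_width: -0.0001
```

Call:
{"api": "step_arm", "payload": {
  "motion": [
    {"xyz": [0, 0, 0.002], "rotation": [0, 0, 0], "jaw": 0},
    {"xyz": [0, 0, 0.004], "rotation": [0, 0, 0], "jaw": 0},
    {"xyz": [0, 0, 0.006], "rotation": [0, 0, 0], "jaw": 0},
    {"xyz": [0, 0, 0.008], "rotation": [0, 0, 0], "jaw": 0},
    {"xyz": [0, 0, 0.008], "rotation": [0, 0, 0], "jaw": 0}
  ]
}}

```text
t: 21.55
eef_pos: [0.5739, 0.1453, 0.1351]
orientation: [-3.133, -0.233, -0.001]
ft_force: [-0.8, -0.7, 4.5]
grip_width: -0.0002
```

```bash
python3 -c "
from h import *
avg(2)"
```

```text
t 21.65 [0.5739 0.1454 0.1351] Favg [-0.96 -0.94  4.27] T [-0.07  0.24 -0.02]
```

Call:
{"api": "step_arm", "payload": {
  "motion": [
    {"xyz": [0, 0, 0.002], "rotation": [0, 0, 0], "jaw": 0},
    {"xyz": [0, 0, 0.003], "rotation": [0, 0, 0], "jaw": 0},
    {"xyz": [0, 0, 0.003], "rotation": [0, 0, 0], "jaw": 0},
    {"xyz": [0, 0, 0.003], "rotation": [0, 0, 0], "jaw": 0},
    {"xyz": [0, 0, 0.003], "rotation": [0, 0, 0], "jaw": 0}
  ]
}}

```text
t: 22.07
eef_pos: [0.5741, 0.1454, 0.135]
orientation: [-3.133, -0.233, -0.002]
ft_force: [-2.7, 0.3, 9.0]
grip_width: -0.0001
```

Call:
{"api": "step_arm", "payload": {
  "motion": [
    {"xyz": [0, 0, -0.02], "rotation": [0, 0, 0], "jaw": 0},
    {"xyz": [0, 0, -0.1], "rotation": [0, 0, 0], "jaw": 0},
    {"xyz": [0, 0, -0.25], "rotation": [0, 0, 0], "jaw": 0},
    {"xyz": [0, 0.1, -0.35], "rotation": [0, 0, 0], "jaw": 0},
    {"xyz": [0, 0.3, -0.4], "rotation": [0, 0, 0], "jaw": 0}
  ]
}}

```text
t: 22.48
eef_pos: [0.583, 0.0922, 0.217]
orientation: [-3.127, -0.248, -0.006]
ft_force: [2.4, 0.5, -0.1]
grip_width: 0.0001
```

Call:
{"api": "step_arm", "payload": {
  "motion": [
    {"xyz": [-0.1, 0.2, 0], "rotation": [0, 0, 0], "jaw": 0},
    {"xyz": [-0.2, 0.4, 0], "rotation": [0, 0, 0], "jaw": 0},
    {"xyz": [-0.3, 0.6, 0], "rotation": [0, 0, 0], "jaw": 0},
    {"xyz": [-0.3, 0.8, 0], "rotation": [0, 0, 0], "jaw": 0},
    {"xyz": [-0.3, 0.8, 0], "rotation": [0, 0, 0], "jaw": 0}
  ]
}}

```text
t: 22.9
eef_pos: [0.5454, -0.0902, 0.214]
orientation: [3.13, 0.218, -0.001]
ft_force: [0.2, -1.4, 0.2]
grip_width: -0.0002
```

Run:
```python
from h import *
print(get_obs()["eef_pos"],get_obs()["t"])
fs=cam("scene");ft=cam("top")
cv2.imwrite("pics/z_s.png",fs["image"][:,:,::-1]);cv2.imwrite("pics/z_t.png",ft["image"][:,:,::-1])
I=fs["image"][:,:,::-1].astype(float); r=[]
for c in range(352,364):
    p=(I[200:228,c,1]-I[200:228,c,0]); j=np.nonzero(p>50)[0].max(); r.append(round(float(200+j+(p[j]-50)/(p[j]-p[j+1])),2))
print(r)
def crop(im,x0,y0,x1,y1,k): return np.clip(cv2.resize(im[y0:y1,x0:x1,::-1],None,fx=k,fy=k,interpolation=cv2.INTER_CUBIC).astype(float)*1.5,0,255).astype(np.uint8)
a=crop(fs["image"],320,190,375,245,7); b=crop(ft["image"],238,145,295,200,7)
cv2.imwrite("pics/z.png",np.hstack([a,b]))
for n in ["bottle","beaker","tipbox","jar","timer"]:
    x=pinpoint("scene",n); print(n,[(np.round(y["xy"],1).tolist(),round(y["score"],2)) for y in x[:2]])
```

```text
[ 0.54536681 -0.09024264  0.21401988] 22.9
[221.31, 221.64, 221.78, 222.0, 222.39, 222.42, 222.51, 222.71, 223.17, 223.72, 223.78, 223.46]
bottle [([206.9, 233.9], 0.7)]
beaker [([253.3, 261.9], 0.78), ([356.7, 219.7], 0.36)]
tipbox [([483.6, 239.7], 0.6)]
jar [([418.2, 202.9], 0.68)]
timer [([184.6, 206.6], 0.58), ([253.0, 258.7], 0.43)]
```

View pics/z.png

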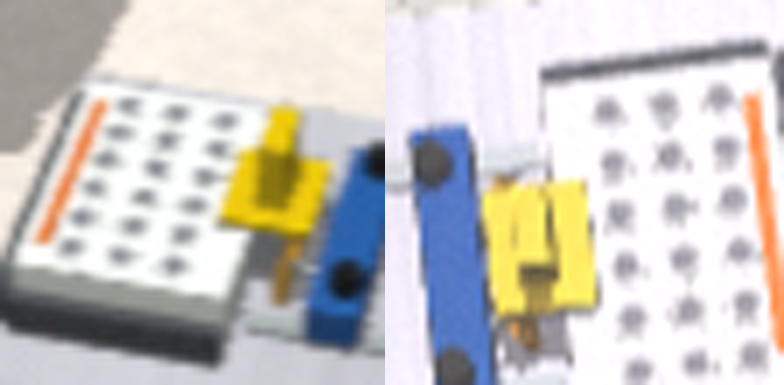

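View pics/z_s.png

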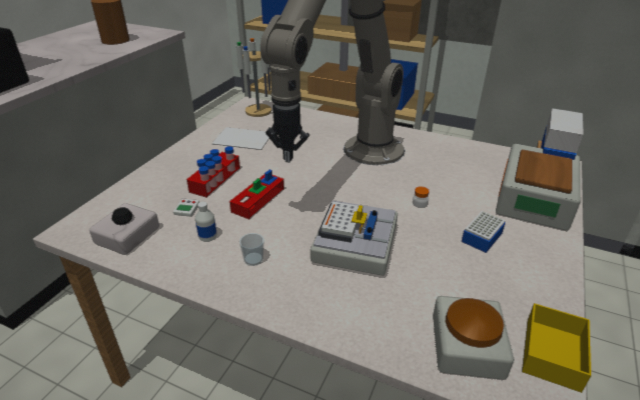

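The picture shows the yellow spacer standing square in the gap at about (358, 217). Green and blue are still in the rack at about (256, 187) and (269, 176). The bottle, beaker, jar, timer and tip box are where they started, and the arm is clear.

```bash
python3 -c "
from rig import *
print(get_obs()['t']); print(job_done())"
```

```text
23.25
the job is handed in; nothing more can be done
None
```

I fitted the yellow (middle, 12.5 mm) spacer into the gap and handed the job in at 23.3 s. The blue and green spacers never left the rack.

- **Snug fit:** I released the yellow spacer about 4 mm above home and the pad held it there with no drop in the picture. It rubbed with about 2 to 3 N both up and down, and the pad pushed back with about 5 N when I moved it sideways.
- **Fully home:** The spacer met a hard stop at the same depth on two pushes. A last push on the grip tab (9 N) stopped at 0.135 m, which is the height the tab top should have at home. The largest push I read was 12 N.
- **Placement:** In the last pictures it stands upright, and its centre along the pad agrees with the model to about half a pixel (about 1 mm).
- **Surroundings:** The objects standing around showed no movement.

**What disagreed:**
- The pad's push-back looks small. The scene camera shows only about 0.1 to 0.2 mm, close to its noise, and the top camera suggests about 1 mm but is affected by shading.
- My first picture estimate put the gap at 12 to 14.5 mm, which would have favoured the green spacer. The release test is what settled it for yellow. I did not try green or blue.

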